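# Restock the larder rack

## Robot

A 6-joint arm with a two-finger parallel gripper is mounted at the origin on the work surface; the furniture and walls round the work are solid. World frame = base frame: x ahead of the robot, y to its left, z up, the work surface at z = 0. Lengths are in m, angles in rad, forces in N, time in s.
With the tool pointing down it reaches from about 0.425 to 1.125 m from the base axis. Payload 14.9 kg.
Tool frame: the origin (TCP) lies midway between the tips of the shut fingers; the grasp point (between the pads) lies 19 mm behind it; z points along the fingers, y is the line along which they close (so a half turn about z gives the same grasp; the last joint's range is limited). The gripper opens to 91 mm and grips with 3 to 60 N. Pads are 32 mm wide; open, the fingers measure 118 mm over their backs; the gripper's body (76 mm by 178 mm) begins 60 mm behind the grasp point.
Start: joints at [1.222, 0.379, 1.734, -0, 1.028, -0.033], TCP at [0.217, 0.665, 0.214] pointing down, gripper open.
Joint ranges: [-2.77, 2.77], [-0.74, 2.19], [0, 2.66], [-1.06, 4.2], [0.31, 2.87], [-3.08, 3.08]. Speed limits (rad/s): [1.89, 1.89, 2.39, 3.14, 3.14, 3.14].

## Interface

Orientations are given as a rotation vector (axis times angle).
In Python, from bench import sensors, viewer, order gives the robot as it stands.
- The arm moves only by the shell command python3 -m crank 'ROWS' [FORCE]. ROWS is JSON, a list that holds one entry, the list of rows, each a list of 7 numbers: the shift along the tool's x, y, z in m, then the turn, a rotation vector about the tool's x, y, z in degrees, then the opening, from 0 (shut) to 1 (fully open). In form: [[[tx, ty, tz, wx, wy, wz, claw], ...]]. A call has 1 to 12 rows; each row shifts and turns the commanded pose from where the row before left it, along the tool's axes as they then stand; what a row does not reach is not made up. A row lasts 1/8 s, in which the tool goes at most 62.5 mm and 10.7 degrees, less where a joint would pass 70% of its speed; a pose out of reach is approached as far as the arm can. A call with a gripper value outside its range is refused whole. The fingers move at their own pace and stop on an object; FORCE is the grip in N (left out, the last holds). Time passes only in rows, so rows that do not move let the fingers close. It gives the time, the measured TCP pose, the force, the opening and the grip force at its end, in the units of the state.
- sensors.get_obs(): the state, without advancing time (a new reading comes with each control period).
- viewer.get_image(name): name is "scene" or "top"; returns (picture, depth): 384x512x3 uint8, red, green, blue; 384x512 float32, m along the optical axis (not along the pixel's ray), 0 where there is no reading.
- viewer.camera_params(name): a dict with "mtx" (3x3 intrinsics, pixels), "camera_from_world" (4x4, takes a point from world to camera coordinates). Camera axes: x right, y up, looking along -z (the intrinsics and any distortion apply to the point x, -y, -z); pixel columns grow to the right and rows downward; lengths in m; the calibration is good to about 2 mm. A picture is of the moment at which its call begins. camera_params takes no time and is no camera call.
- order.close_job(): hands the job in; it is judged then, once.
The state is a dict: "time_s": time; "q": joint angles; "dq": joint speeds; "joint_torque": joint torques, N m; "position": TCP position; "tool_rot": TCP orientation; "ft_force": force on the tool from outside, world axes, zero at the start; "torque": the same for the moment, N m; "width": finger opening in m; "finger_force": force on a finger pad.
Only numpy, scipy, OpenCV 4.12 (cv2) and the standard library are available. Lean on these libraries where they do the work, as an engineer would, in place of code of your own. Each camera call takes 0.05 s, during which the arm holds its last target. There are 200 camera calls.

## Task

Restock the wooden larder rack. Stand the salt shaker that was left on its feed board, and both spice jars, upright in a well of its own in the top deck; and one by one set the tins upright on the feed board and push them in single file through the sprung gate into the lane under the deck, until both gate arms have swung shut behind the last tin. Leave everything else alone.

Things in the scene. Friction and masses are not known exactly. Their poses are not given: they have to be found in the camera images.
- rack: fixed two-tier rack of light wood: a 370 x 114 mm board, 12 mm thick, with a railed lane on it and a deck above the lane. Origin on the worktop under the middle of the lane's mouth; x runs level along the lane from the mouth inward, y across, z up. The board reaches from x = -92 mm to 278 mm; its part before the mouth is the feed board, open above, without rails before x = -12 mm
- mouth (a point): middle of the lane's mouth on the board's top (12 mm above the worktop), between the two gate pins; axes as the rack's. Steel rails (6 mm rods, 26 and 68 mm above the worktop) leave 98 mm between them here, narrow between x = 30 and 52 mm to 67 mm, and run on to a full-height end board at x = 269 mm. The lane holds four tins at most
- deck (a point): middle of the near edge of the deck's top, 131 mm above the worktop and 60 mm in from the mouth. The deck covers rack x = 60 to 280 mm and is 106 mm wide; its underside is 97 mm above the worktop, so tins can get under it only through the mouth
- well_1 (a point): centre of the floor of the well nearest the mouth: round well, 52 mm across, 28 mm deep, open at the top of the deck; its floor is 103 mm above the worktop; x = 100 mm in the rack's frame
- well_2 (a point): the same for the middle well, x = 170 mm
- well_3 (a point): the same for the last well, x = 240 mm
- gate_left (a joint): sprung steel arm, 33 mm long, 24 mm high (36 to 60 mm above the worktop), on an upright pin at rack x = 0, y = +44 mm. 0 = shut, straight across the mouth; grows as it swings inward, negative outward, up to 1.45 rad either way. A weak spring (0.035 N m per rad) returns it to 0 when nothing holds it
- gate_right (a joint): the same arm on the other side, pin at y = -44 mm; also grows inward. The shut arms leave 22 mm between their tips. A tin whose centre is 48 mm or more inside the mouth is clear of both arms
- tin_1: steel food tin with a plain paper label, a cylinder 60 mm across and 75 mm tall, 0.2 kg; origin at the centre of its underside, z up. Two to four of the four tins are present; all are alike
- tin_2: tin like tin_1
- tin_3: tin like tin_1
- tin_4: tin like tin_1
- spice_a: spice jar, glass with a label and a red screw cap, 45 mm across and 106 mm tall, 0.11 kg; origin at the centre of its underside, z up
- spice_b: second spice jar, same size, other label
- shaker: glass salt shaker with a grey domed top, 90 mm tall, 44 mm across low down, narrowing to 39 mm at 58 mm and about 34 mm above 70 mm, 0.1 kg; origin at the centre of its underside, z up. It starts upright on the feed board in front of the mouth, in the way of the tins
- mug: green and white mug, a bystander, 90 x 122 x 107 mm; origin under its middle
- apple: apple, a bystander, 80 mm; origin under its middle
- oil: tall oil bottle, a bystander, 61 mm across, 268 mm tall; origin under its middle
Things that resemble listed ones, but are neither listed nor needed, are in the scene too. What is shaped like the tin_3 but blue or purple is not meant.

How it is judged:
At the end, for the whole second after the job is handed in: Each tin stands upright (0.1 rad) on the board in the lane, centre 45 to 245 mm in from the mouth and within 8 mm of its middle line; both gate arms within 0.1 rad of shut; shaker and each jar upright (0.1 rad) in a well, underside centre within 8 mm of its floor centre, at rest (x of tin_1 in the frame of mouth between 0.045 and 0.245 m and y of tin_1 in the frame of mouth between -0.008 and 0.008 m and z of tin_1 in the frame of mouth between -0.004 and 0.004 m and angle between each of tin_1, tin_2, tin_3, tin_4, spice_a, spice_b, shaker's own z axis and vertical below 0.1 rad and x of tin_2 in the frame of mouth between 0.045 and 0.245 m and y of tin_2 in the frame of mouth between -0.008 and 0.008 m and z of tin_2 in the frame of mouth between -0.004 and 0.004 m and x of tin_3 in the frame of mouth between 0.045 and 0.245 m and y of tin_3 in the frame of mouth between -0.008 and 0.008 m and z of tin_3 in the frame of mouth between -0.004 and 0.004 m and x of tin_4 in the frame of mouth between 0.045 and 0.245 m and y of tin_4 in the frame of mouth between -0.008 and 0.008 m and z of tin_4 in the frame of mouth between -0.004 and 0.004 m and value of joint gate_left between -0.1 and 0.1 rad and value of joint gate_right between -0.1 and 0.1 rad and (distance between spice_a and well_1 below 0.008 m or distance between spice_a and well_2 below 0.008 m or distance between spice_a and well_3 below 0.008 m) and linear speed of each of spice_a, spice_b, shaker below 0.02 m/s and (distance between spice_b and well_1 below 0.008 m or distance between spice_b and well_2 below 0.008 m or distance between spice_b and well_3 below 0.008 m) and (distance between shaker and well_1 below 0.008 m or distance between shaker and well_2 below 0.008 m or distance between shaker and well_3 below 0.008 m)); the robot touches nothing.
It fails at once if the mug is shifted by more than 3 cm or tipped (distance of mug from where it was at the start of the episode above 0.03 m or angle between mug's own z axis and vertical above 0.4 rad).
It fails at once if the apple is shifted by more than 3 cm or tipped (distance of apple from where it was at the start of the episode above 0.03 m).
It fails at once if the oil bottle is shifted by more than 3 cm or tipped (distance of oil from where it was at the start of the episode above 0.03 m or angle between oil's own z axis and vertical above 0.4 rad).
Of tin_1, tin_2, tin_3, tin_4 only 2 to 4 are there at a start; the rules pass over those that are not, and their reading is None.
At some moment in a run one of tin_1, tin_2, tin_3, tin_4 may be knocked a few centimetres aside while the robot is not near it.
Once in a run the grip may slacken for a moment while it holds something.
It also fails if it takes over 210 s, if anything falls off the work surface, if the arm or the gripper's body presses on something with over 40 N, if the wrist force passes 120 N, or if a joint passes its speed limit or range.

## Working session

There is one attempt and no reset: what is moved stays moved. The work goes in short steps, Python scripts to look and compute and a shell command to move; the robot and the scene stay as the last step left them, time stands still between calls to the robot, and variables do not carry over. Pictures are saved under pics/ and viewed, at most 14 in all, crops included, and the job is handed in when it is done.

```bash
ls; mkdir -p pics
cat > h.py <<'E'
import numpy as np, cv2
from bench import sensors, viewer, order
from scipy.spatial.transform import Rotation as R
def snap(n,f):
    p,d=viewer.get_image(n); np.savez('last_'+n+'.npz',p=p,d=d); cv2.imwrite('pics/'+f,cv2.cvtColor(cv2.resize(p,(800,600),interpolation=cv2.INTER_CUBIC),cv2.COLOR_RGB2BGR)); return p,d
def cloud(n,d):
    c=viewer.camera_params(n);K=np.array(c['mtx']);T=np.linalg.inv(np.array(c['camera_from_world']))
    v,u=np.mgrid[:d.shape[0],:d.shape[1]]
    P=np.stack([(u-K[0,2])/K[0,0]*d,-(v-K[1,2])/K[1,1]*d,-d,np.ones_like(d)],-1)
    return (P@T.T)[...,:3]
E
python3 - <<'E'
from h import *
for n in('scene','top'):
    snap(n,n+'0.png'); c=viewer.camera_params(n); print(c)
o=sensors.get_obs(); print(o)
E
```

```text
pics
{'mtx': array([[426.90617276,   0.        , 267.458786  ],
       [  0.        , 426.90617276, 201.39011918],
       [  0.        ,   0.        ,   1.        ]]), 'camera_from_world': array([[ 0.49896007, -0.86656894,  0.00985476, -0.27835079],
       [ 0.5230627 ,  0.31020094,  0.79383927, -0.35276937],
       [-0.69097341, -0.39093945,  0.60804777, -0.95951193],
       [ 0.        ,  0.        ,  0.        ,  1.        ]])}
{'mtx': array([[451.97634662,   0.        , 253.09355186],
       [  0.        , 451.97634662, 195.02943341],
       [  0.        ,   0.        ,   1.        ]]), 'camera_from_world': array([[ 0.0179176 , -0.99969948, -0.01673021, -0.02272963],
       [ 0.98971085,  0.01535789,  0.14225532, -0.53941977],
       [-0.14195563, -0.01910695,  0.9896886 , -1.33014635],
       [ 0.        ,  0.        ,  0.        ,  1.        ]])}
{'time_s': 0.1, 'q': array([ 1.22171773e+00,  3.79352684e-01,  1.73470802e+00,  1.58536098e-06,
        1.02847263e+00, -3.33336992e-02]), 'dq': array([-0.00074899, -0.00069245, -0.00225762,  0.00097085,  0.00204373,
        0.00053711]), 'joint_torque': array([-1.33989183e-04, -7.65032244e+01, -4.35296631e+01,  6.52200216e-02,
        3.99104529e-02,  3.31875856e-05]), 'position': array([0.21727839, 0.66506713, 0.21336335]), 'tool_rot': array([-4.93886149e-01, -3.10234543e+00,  1.45021052e-03]), 'ft_force': array([-0.06312068,  0.04493574, -1.01186428]), 'torque': array([-0.00086467, -0.00461171,  0.06070689]), 'finger_force': 0.0, 'width': 0.0915659988764131}
```

View pics/scene0.png

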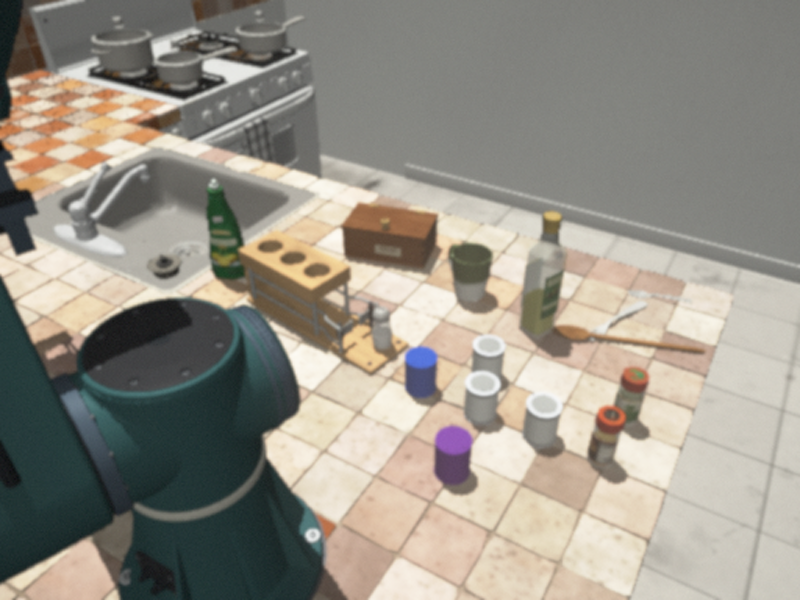

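View pics/top0.png

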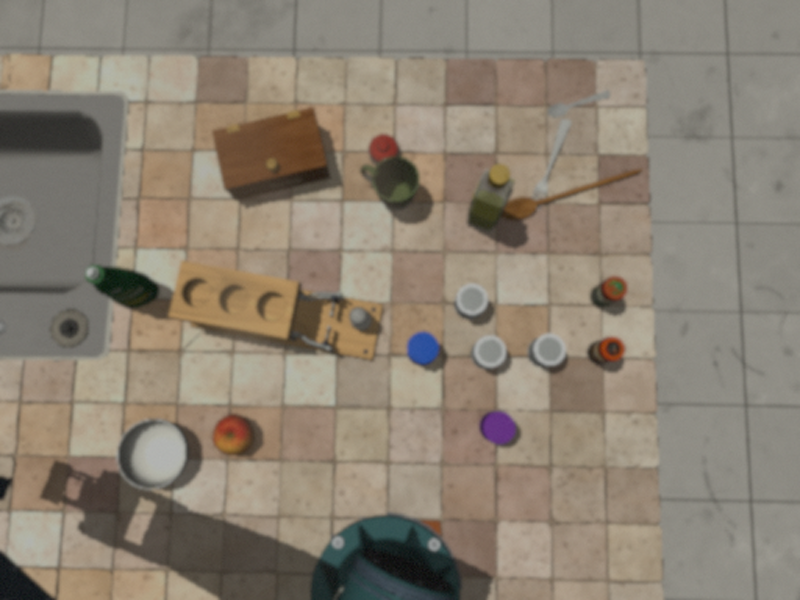

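The pictures show three white tins at top-view (472,301), (490,352) and (550,350). The jars are at (613,290) and (609,348), the shaker is on the feed board at (360,318), and the rack deck is around (235,300). Next I measure all of these from depth.

```bash
cat >> h.py <<'E'
def blobs(d,p,lo,hi,n='top',amin=25):
    P=cloud(n,d); m=((P[...,2]>lo)&(P[...,2]<hi)&(d>0)&(P[...,0]>0.25)&(P[...,1]<1.0)).astype(np.uint8)
    k,l,s,c=cv2.connectedComponentsWithStats(m,connectivity=4)
    for i in range(1,k):
        if s[i,4]<amin: continue
        q=P[l==i]; (cx,cy),(w,h),a=cv2.minAreaRect(q[:,:2].astype(np.float32)); (ex,ey),er=cv2.minEnclosingCircle(q[:,:2].astype(np.float32))
        print(f'px{(c[i]*800/512).round()} n{s[i,4]} rect c({cx:.3f},{cy:.3f}) {w:.3f}x{h:.3f} a{a:.1f} circ({ex:.3f},{ey:.3f}) r{er:.3f} z{np.median(q[:,2]):.3f} rgb{np.median(p[l==i],0)}')
E
python3 - <<'E'
from h import *
f=np.load('last_top.npz');p,d=f['p'],f['d']
for lo,hi in((.066,.082),(.085,.094),(.098,.112),(.12,.14)): print(lo,hi);blobs(d,p,lo,hi)
i=cv2.cvtColor(p,cv2.COLOR_RGB2BGR)
cv2.imwrite('pics/cropA.png',cv2.resize(np.vstack([i[70:170,90:290],i[160:260,90:290]]),(800,800))[:, :][:, :])
a=cv2.resize(i[160:235,100:250],(800,400),interpolation=cv2.INTER_CUBIC);cv2.imwrite('pics/rack.png',a)
E
```

```text
0.066 0.082
px[393. 168.] n46 rect c(0.801,-0.003) 0.017x0.060 a15.0 circ(0.794,-0.005) r0.030 z0.074 rgb[50.  46.5 38. ]
px[142. 292.] n38 rect c(0.551,0.471) 0.017x0.059 a54.1 circ(0.555,0.477) r0.030 z0.073 rgb[38.  39.5 19. ]
px[472. 299.] n313 rect c(0.547,-0.158) 0.056x0.058 a46.1 circ(0.547,-0.158) r0.030 z0.076 rgb[146. 147. 143.]
px[602. 296.] n35 rect c(0.559,-0.404) 0.041x0.014 a29.4 circ(0.563,-0.411) r0.020 z0.072 rgb[75. 65. 52.]
px[322. 295.] n64 rect c(0.550,0.129) 0.014x0.078 a1.3 circ(0.549,0.129) r0.039 z0.072 rgb[112. 107.  98.]
px[315. 342.] n57 rect c(0.464,0.136) 0.069x0.014 a71.1 circ(0.465,0.136) r0.035 z0.071 rgb[105. 102.  96.]
px[423. 348.] n320 rect c(0.454,-0.067) 0.056x0.056 a0.9 circ(0.454,-0.067) r0.030 z0.076 rgb[ 47.  81. 156.]
px[550. 350.] n333 rect c(0.455,-0.303) 0.056x0.058 a2.0 circ(0.455,-0.303) r0.030 z0.076 rgb[144. 146. 142.]
px[490. 351.] n323 rect c(0.449,-0.192) 0.058x0.056 a1.2 circ(0.449,-0.192) r0.030 z0.076 rgb[146. 148. 143.]
px[499. 428.] n333 rect c(0.309,-0.208) 0.057x0.057 a1.1 circ(0.310,-0.209) r0.030 z0.076 rgb[100.  52. 127
[... 2157 characters left out ...]
,0.282) r0.026 z0.104 rgb[157. 127.  88.]
px[272. 307.] n221 rect c(0.522,0.213) 0.049x0.046 a3.1 circ(0.522,0.212) r0.025 z0.104 rgb[167. 134.  90.]
px[358. 316.] n45 rect c(0.509,0.053) 0.020x0.022 a21.1 circ(0.509,0.055) r0.013 z0.101 rgb[130. 129. 121.]
px[612. 349.] n191 rect c(0.456,-0.410) 0.042x0.042 a71.9 circ(0.455,-0.411) r0.023 z0.107 rgb[121.  57.  33.]
0.12 0.14
px[479. 210.] n27 rect c(0.705,-0.166) 0.034x0.006 a60.3 circ(0.706,-0.167) r0.017 z0.129 rgb[61. 60. 30.]
px[234. 300.] n2193 rect c(0.532,0.278) 0.222x0.107 a80.6 circ(0.531,0.278) r0.122 z0.131 rgb[166. 134.  91.]
px[128. 286.] n91 rect c(0.551,0.481) 0.027x0.066 a49.7 circ(0.558,0.490) r0.033 z0.131 rgb[29. 38. 25.]
```

View pics/rack.png

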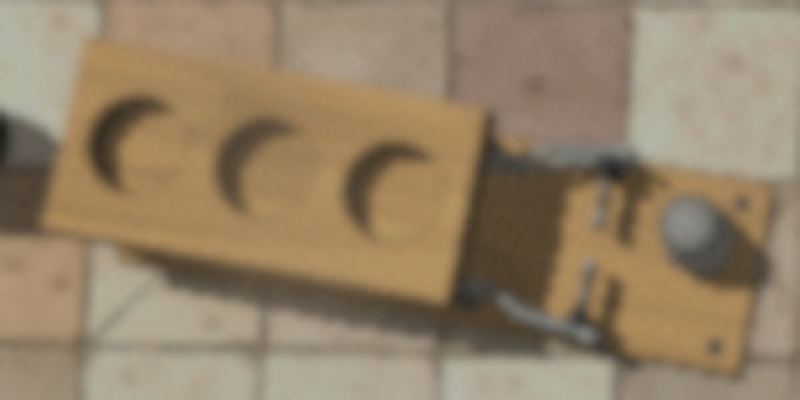

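```bash
cat >> h.py <<'E'
import json,os
RK=json.load(open('rack.json')) if os.path.exists('rack.json') else None
def rack():
    m=np.array(RK['m']);a=RK['a'];u=np.array([np.cos(a),np.sin(a),0]);return np.r_[m,0],np.array([u,[-u[1],u[0],0],[0,0,1]])
def torack(p): m,A=rack(); return A@(np.asarray(p)-m)
def plan(*T,z=None):
    """targets in rack mm (x,y,z of TCP); prints tool-frame turn and shifts in mm, assuming turn is done first"""
    o=sensors.get_obs();m,A=rack();Rt=np.array([A[0],-A[1],-A[2]]).T
    dr=(R.from_rotvec(o['tool_rot']).inv()*R.from_matrix(Rt)).as_rotvec(degrees=True)
    c=torack(o['position'])*1000;print('now rack mm',c.round(1),'turn deg',dr.round(2),'t',round(o['time_s'],2),'w',round(o['width']*1000,1),'f',np.round(o['ft_force'],1),round(o['finger_force'],1))
    for t in T:
        e=np.array(t)-c;print(t,'-> tool shift',(e*[1,-1,-1]).round(1));c=np.array(t,float)
E
python3 - <<'E'
from h import *
f=np.load('last_scene.npz');P=cloud('scene',f['d'])
f2=np.load('last_top.npz');P2=cloud('top',f2['d'])
for Q in(P,P2):
    m=(abs(Q[...,2]-.131)<.006)&(abs(Q[...,0]-.53)<.1)&(abs(Q[...,1]-.28)<.14)
    q=Q[m][:,:2].astype(np.float32);r=cv2.minAreaRect(q);print(r,np.median(Q[m][:,2]))
    # robust edges along axes
    a=np.deg2rad(80.6);u=np.array([np.cos(a),np.sin(a)]);v=np.array([-u[1],u[0]])
    s=q@u;t=q@v;print(np.percentile(s,[.5,99.5]).mean(),np.percentile(t,[.5,99.5]).mean())
    # holes: 
P=P2;d=f2['d']
m=(abs(P[...,2]-.131)<.006)&(abs(P[...,0]-.53)<.1)&(abs(P[...,1]-.28)<.14);m=m.astype(np.uint8)
cs,h=cv2.findContours(m,cv2.RETR_CCOMP,cv2.CHAIN_APPROX_NONE)
for c,hh in zip(cs,h[0]):
    if hh[3]>=0 and len(c)>20:
        q=np.array([P[y,x,:2] for x,y in c[:,0]],np.float32);print('hole',cv2.minEnclosingCircle(q))
c=np.array([.532,.278]);json.dump(dict(m=(c-.17*u).tolist(),a=a),open('rack.json','w'))
import h as H;H.RK=json.load(open('rack.json'))
for n,p in dict(shaker=(.509,.053),t1=(.547,-.158),t2=(.449,-.192),t3=(.455,-.303),ja=(.567,-.4185),jb=(.4555,-.4105),oil=(.72,-.17)).items(): print(n,(torack([*p,0])*1000).round(1))
plan((-53,-14,200))
E
```

```text
((0.5304874181747437, 0.2798418700695038), (0.2259860336780548, 0.11029327660799026), 80.3326644897461) 0.13143563042282597
0.3630109800470468 -0.47744068785859917
((0.531943678855896, 0.2783185839653015), (0.2214624136686325, 0.10654035955667496), 80.63540649414062) 0.1314564461419836
0.3609995410877924 -0.4792927409354606
hole ((0.5182408094406128, 0.20877361297607422), 0.02975653111934662)
hole ((0.5322060585021973, 0.277458131313324), 0.02926325984299183)
hole ((0.542760968208313, 0.347407728433609), 0.028640298172831535)
shaker [-55.7 -14.1   0. ]
t1 [-257.7  -86.     0. ]
t2 [-307.2    5.1    0. ]
t3 [-415.8  -18.9    0. ]
ja [-511.4 -148.3    0. ]
jb [-521.7  -37.     0. ]
oil [-241.3 -258.6    0. ]
now rack mm [500.5 373.7 213.4] turn deg [-5.000e-02  4.000e-02  8.131e+01] t 0.1 w 91.6 f [-0.1  0.  -1. ] 0.0
(-53, -14, 200) -> tool shift [-553.5  387.7   13.4]
```

```bash
python3 -m crank '[[[0,0,0,0,0,10.16,1],[0,0,0,0,0,10.16,1],[0,0,0,0,0,10.16,1],[0,0,0,0,0,10.16,1],[0,0,0,0,0,10.16,1],[0,0,0,0,0,10.16,1],[0,0,0,0,0,10.16,1],[0,0,0,0,0,10.16,1]]]' 20
python3 -m crank '[[[-0.045,0.03,0,0,0,0,1],[-0.045,0.03,0,0,0,0,1],[-0.045,0.03,0,0,0,0,1],[-0.045,0.03,0,0,0,0,1],[-0.045,0.03,0,0,0,0,1],[-0.045,0.03,0,0,0,0,1],[-0.045,0.03,0,0,0,0,1],[-0.045,0.03,0,0,0,0,1],[-0.045,0.03,0,0,0,0,1],[-0.045,0.03,0,0,0,0,1],[-0.045,0.03,0,0,0,0,1],[0,0,0,0,0,0,1]]]'
python3 -c "
from h import *
plan((-55,-14,213),(-55,-14,53))"
```

```text
time_s: 1.1
position: [0.2173, 0.6652, 0.2136]
tool_rot: [2.401, 2.025, -0.001]
ft_force: [0.4, -0.3, 0.1]
width: 0.0909
finger_force: 0.0
time_s: 2.6
position: [0.4633, 0.1207, 0.2139]
tool_rot: [2.399, 2.028, -0.0]
ft_force: [0.3, 0.6, 0.6]
width: 0.0911
finger_force: 0.0
now rack mm [  3.6  42.1 213.9] turn deg [ 0.    0.01 -0.21] t 2.6 w 91.1 f [0.3 0.6 0.6] 0.0
(-55, -14, 213) -> tool shift [-58.6  56.1   0.9]
(-55, -14, 53) -> tool shift [  0.  -0. 160.]
```

```bash
python3 -m crank '[[[-0.0293,0.028,0,0,0,-0.1,0.8],[-0.0293,0.028,0,0,0,-0.1,0.8],[0,0,0.04,0,0,0,0.8],[0,0,0.04,0,0,0,0.8],[0,0,0.04,0,0,0,0.8],[0,0,0.042,0,0,0,0.8],[0,0,0,0,0,0,0.8],[0,0,0,0,0,0,0],[0,0,0,0,0,0,0],[0,0,0,0,0,0,0],[0,0,0,0,0,0,0],[0,0,0,0,0,0,0]]]' 20
python3 -c "
from h import *
plan()"
```

```text
time_s: 4.1
position: [0.5086, 0.0564, 0.0526]
tool_rot: [2.392, 2.036, 0.001]
ft_force: [-0.6, 0.2, 8.0]
width: 0.0377
finger_force: 20.2
now rack mm [-52.5 -13.2  52.6] turn deg [ 0.05 -0.01  0.22] t 4.1 w 37.7 f [-0.6  0.2  8. ] 20.2
```

```bash
python3 -m crank '[[[0,0,-0.03,0,0,0,0],[0,0,-0.04,0,0,0,0],[0,0,-0.04,0,0,0,0],[0,0,-0.04,0,0,0,0],[0.03,-0.003,0,0,0,0.1,0],[0.04,-0.004,0,0,0,0.1,0],[0.045,-0.003,0,0,0,0,0],[0.035,-0.003,0,0,0,0,0],[0,0,0,0,0,0,0],[0,0,0,0,0,0,0],[0,0,0,0,0,0,0]]]' 20
python3 - <<'E'
from h import *
plan((102,0,170),(102,0,142))
p,d=snap('scene','s1.png')
cv2.imwrite('pics/s1c.png',cv2.cvtColor(cv2.resize(p[110:240,120:290],(785,600),interpolation=cv2.INTER_CUBIC),cv2.COLOR_RGB2BGR))
E
```

```text
time_s: 5.48
position: [0.5194, 0.2056, 0.2019]
tool_rot: [-2.396, -2.031, 0.0]
ft_force: [-0.1, 0.8, -1.8]
width: 0.0376
finger_force: 19.7
now rack mm [ 96.6   0.6 201.9] turn deg [-0.01  0.01 -0.02] t 5.47 w 37.6 f [-0.1  0.8 -1.8] 19.7
(102, 0, 170) -> tool shift [ 5.4  0.6 31.9]
(102, 0, 142) -> tool shift [ 0. -0. 28.]
```

View pics/s1c.png

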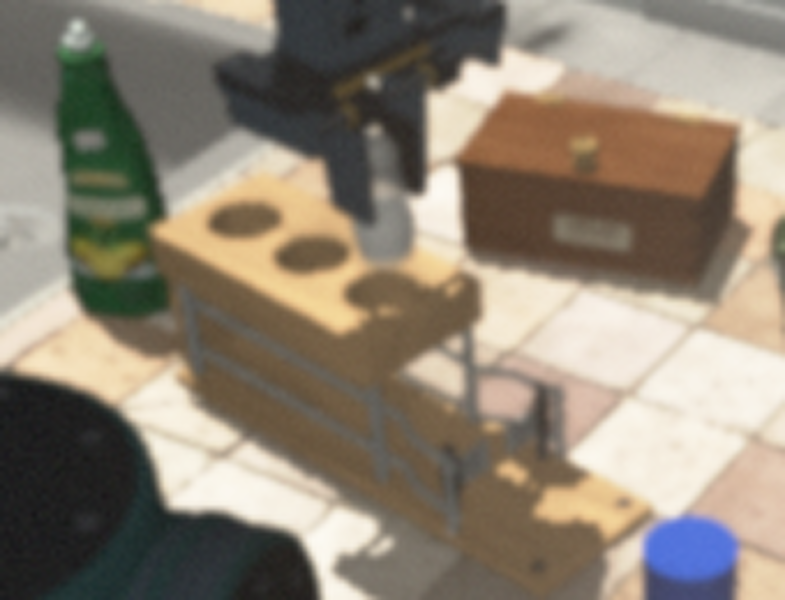

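The shaker hangs upright in the gripper at crop (385,210), above well 1 at (385,290). I'll measure its offset from depth.

```bash
cat >> h.py <<'E'
from scipy.optimize import least_squares
def held(zlo,zhi,r,n='scene',half=.04):
    """fit a vertical cylinder of radius r to cloud round the tool; rack mm"""
    p,d=viewer.get_image(n);P=cloud(n,d);m,A=rack();Q=(P-m)@A.T
    c=torack(sensors.get_obs()['position'])
    k=(d>0)&(Q[...,2]>zlo)&(Q[...,2]<zhi)&(abs(Q[...,0]-c[0])<half)&(abs(Q[...,1]-c[1])<half)
    q=Q[k];T=np.linalg.inv(np.array(viewer.camera_params(n)['camera_from_world']));cam=A@(T[:3,3]-m);
    f=least_squares(lambda s:np.hypot(q[:,0]-s[0],q[:,1]-s[1])-r,c[:2]-(cam-c)[:2]/np.linalg.norm((cam-c)[:2])*0.0,loss='soft_l1',f_scale=.002)
    print('held n',len(q),'centre-tool mm',((f.x-c[:2])*1000).round(1),'abs',(f.x*1000).round(1),'res',np.abs(f.fun).mean().round(4),'zmin',(q[:,2].min()*1000).round(1))
E
python3 -c "
from h import *
held(.165,.19,.022)
held(.168,.185,.022,half=.03)"
```

```text
held n 86 centre-tool mm [-0.1 -0.4] abs [96.6  0.1] res 0.0013 zmin 165.8
held n 59 centre-tool mm [0.2 0. ] abs [97.   0.5] res 0.0015 zmin 168.4
```

```bash
python3 - <<'E'
from h import *
m,A=rack();n=m+A[0]*.0006+A[1]*.001;json.dump(dict(m=n[:2].tolist(),a=RK['a']),open('rack.json','w'))
E
python3 -m crank '[[[0.004,-0.0004,0.01,0,0,0,0],[0,0,0.012,0,0,0,0],[0,0,0.01,0,0,0,0],[0,0,0.005,0,0,0,0],[0,0,0.005,0,0,0,0],[0,0,0,0,0,0,0]]]' 20
python3 -c "
from h import *
plan((100,0,142))"
```

```text
time_s: 6.38
position: [0.5198, 0.2104, 0.1597]
tool_rot: [-2.395, -2.032, 0.001]
ft_force: [-0.8, 0.4, -1.2]
width: 0.0371
finger_force: 19.7
now rack mm [1.008e+02 1.000e-01 1.597e+02] turn deg [-0.02  0.01  0.02] t 6.38 w 37.1 f [-0.8  0.4 -1.2] 19.7
(100, 0, 142) -> tool shift [-0.8  0.1 17.7]
```

```bash
python3 -m crank '[[[-0.0008,0,0.006,0,0,0,0],[0,0,0.006,0,0,0,0],[0,0,0.004,0,0,0,0],[0,0,0,0,0,0,0],[0,0,0,0,0,0,0]]]' 20
python3 -m crank '[[[0,0,0,0,0,0,0.65],[0,0,0,0,0,0,0.65],[0,0,0,0,0,0,0.65],[0,0,0,0,0,0,0.65],[0,0,-0.03,0,0,0,0.65],[0,0,-0.04,0,0,0,0.65],[0,0,-0.04,0,0,0,0.65]]]' 20
python3 -c "
from h import *
plan((-511,-148,220),(-511,-148,46),(-521,-37,46))
P,d=viewer.get_image('top');np.savez('last_top.npz',p=P,d=d)
blobs(d,P,.066,.082)
"
```

```text
time_s: 7.0
position: [0.5197, 0.2097, 0.1438]
tool_rot: [-2.396, -2.033, 0.0]
ft_force: [0.5, 0.8, -1.3]
width: 0.0377
finger_force: 19.7
time_s: 7.88
position: [0.5195, 0.2096, 0.2551]
tool_rot: [-2.395, -2.032, 0.0]
ft_force: [0.8, 0.3, 0.4]
width: 0.0592
finger_force: 0.0
now rack mm [9.990e+01 2.000e-01 2.551e+02] turn deg [-0.02  0.01  0.03] t 7.88 w 59.2 f [0.8 0.3 0.4] 0.0
(-511, -148, 220) -> tool shift [-610.9  148.2   35.1]
(-511, -148, 46) -> tool shift [  0.  -0. 174.]
(-521, -37, 46) -> tool shift [ -10. -111.   -0.]
px[399. 168.] n48 rect c(0.801,-0.016) 0.065x0.019 a77.9 circ(0.791,-0.014) r0.033 z0.073 rgb[55.  54.5 42. ]
px[263. 182.] n32 rect c(0.772,0.247) 0.003x0.055 a14.8 circ(0.772,0.247) r0.028 z0.077 rgb[78. 63. 50.]
px[143. 292.] n45 rect c(0.550,0.470) 0.017x0.059 a50.7 circ(0.556,0.476) r0.029 z0.075 rgb[40. 45. 23.]
px[472. 299.] n315 rect c(0.547,-0.158) 0.056x0.057 a45.7 circ(0.548,-0.158) r0.030 z0.076 rgb[175. 177. 172.]
px[603. 296.] n32 rect c(0.559,-0.404) 0.041x0.014 a32.0 circ(0.562,-0.410) r0.020 z0.073 rgb[89.5 76.  63. ]
px[322. 295.] n58 rect c(0.552,0.129) 0.078x0.012 a88.8 circ(0.549,0.129) r0.039 z0.072 rgb[97.  91.5 82. ]
px[313. 341.] n64 rect c(0.465,0.141) 0.080x0.014 a71.0 circ(0.464,0.142) r0.040 z0.071 rgb[80. 76. 68.]
px[423. 348.] n327 rect c(0.454,-0.067) 0.056x0.056 a0.5 circ(0.455,-0.067) r0.030 z0.076 rgb[ 55.  97. 187.]
px[550. 350.] n328 rect c(0.455,-0.304) 0.056x0.059 a0.8 circ(0.455,-0.303) r0.031 z0.076 rgb[172.5 175.  170. ]
px[490. 351.] n319 rect c(0.449,-0.192) 0.058x0.056 a1.1 circ(0.449,-0.192) r0.030 z0.076 rgb[174. 177. 172.]
px[499. 428.] n336 rect c(0.309,-0.209) 0.057x0.055 a1.4 circ(0.310,-0.209) r0.030 z0.077 rgb[120.  63. 153.]
```

```bash
python3 -m crank '[[[-0.055,0.0035,0,0,0,0,0.85],[-0.057,0.0035,0,0,0,0,0.85],[-0.057,0.0035,0,0,0,0,0.85],[-0.057,0.0035,0,0,0,0,0.85],[-0.057,0.0035,0,0,0,0,0.85],[-0.057,0.0035,0,0,0,0,0.85],[-0.057,0.0035,0,0,0,0,0.85],[-0.057,0.0035,0.02,0,0,0,0.85],[-0.057,0.0035,0.03,0,0,0,0.85],[-0.056,0.0035,0.03,0,0,0,0.85],[-0.055,0.003,0.03,0,0,0,0.85],[0,0,0,0,0,0,0.85]]]' 20
python3 -c "
from h import *
plan((-522.3,-38,140),(-522.3,-38,46))
p,d=snap('top','t2.png')
blobs(d,p,.098,.115)
"
```

```text
time_s: 9.43
position: [0.4546, -0.4093, 0.1428]
tool_rot: [-2.396, -2.027, 0.001]
ft_force: [0.3, 0.2, -0.3]
width: 0.0773
finger_force: 0.0
now rack mm [-521.3  -36.9  142.8] turn deg [-0.15 -0.09 -0.15] t 9.43 w 77.3 f [ 0.3  0.2 -0.3] 0.0
(-522.3, -38, 140) -> tool shift [-1.   1.1  2.8]
(-522.3, -38, 46) -> tool shift [ 0. -0. 94.]
px[391. 168.] n120 rect c(0.783,-0.003) 0.064x0.103 a3.4 circ(0.776,-0.003) r0.055 z0.105 rgb[92.5 89.  67.5]
px[272. 164.] n44 rect c(0.797,0.225) 0.019x0.019 a83.6 circ(0.797,0.225) r0.011 z0.104 rgb[144.  115.5  72.5]
px[396. 197.] n49 rect c(0.737,-0.013) 0.024x0.074 a2.1 circ(0.747,-0.012) r0.037 z0.106 rgb[81. 85. 61.]
px[485. 216.] n32 rect c(0.701,-0.179) 0.053x0.006 a71.9 circ(0.704,-0.180) r0.026 z0.106 rgb[66.  64.5 35. ]
px[134. 289.] n63 rect c(0.549,0.476) 0.021x0.066 a48.5 circ(0.556,0.483) r0.033 z0.107 rgb[43. 50. 37.]
px[613. 288.] n169 rect c(0.569,-0.415) 0.038x0.044 a67.4 circ(0.568,-0.417) r0.023 z0.107 rgb[125.  85.  48.]
px[198. 293.] n215 rect c(0.546,0.352) 0.044x0.047 a29.4 circ(0.546,0.352) r0.025 z0.104 rgb[184. 148. 100.]
px[235. 300.] n222 rect c(0.535,0.282) 0.045x0.048 a88.6 circ(0.535,0.282) r0.026 z0.104 rgb[179. 145. 101.]
px[604. 344.] n36 rect c(0.462,-0.396) 0.010x0.034 a61.9 circ(0.460,-0.400) r0.017 z0.106 rgb[141.5  66.   32. ]
```

```bash
python3 -m crank '[[[-0.001,0.0011,0.03,0,0,-0.15,0.85],[0,0,0.035,0,0,0,0.85],[0,0,0.032,0,0,0,0.85],[0,0,0,0,0,0,0.85],[0,0,0,0,0,0,0],[0,0,0,0,0,0,0],[0,0,0,0,0,0,0],[0,0,0,0,0,0,0],[0,0,0,0,0,0,0]]]' 25
python3 -m crank '[[[0,0,-0.03,0,0,0,0],[0,0,-0.045,0,0,0,0],[0,0,-0.055,0,0,0,0],[0,0,-0.055,0,0,0,0],[0.04,-0.001,-0.02,0,0,0,0],[0,0,0,0,0,0,0]]]' 25
python3 -c "
from h import *
plan((170,0,250))
held(.215,.225,.0225);held(.20,.225,.0225,half=.03)
"
```

```text
time_s: 10.6
position: [0.4574, -0.4087, 0.0492]
tool_rot: [2.392, 2.035, 0.0]
ft_force: [-1.4, 1.9, 7.0]
width: 0.044
finger_force: 25.0
time_s: 11.35
position: [0.4631, -0.3677, 0.2555]
tool_rot: [2.39, 2.035, 0.001]
ft_force: [1.3, -0.1, -1.1]
width: 0.0442
finger_force: 25.0
now rack mm [-478.8  -38.5  255.5] turn deg [0.13 0.07 0.25] t 11.35 w 44.2 f [ 1.3 -0.1 -1.1] 25.0
(170, 0, 250) -> tool shift [648.8 -38.5   5.5]
held n 64 centre-tool mm [0.5 1.6] abs [-479.   -36.7] res 0.0008 zmin 215.2
held n 112 centre-tool mm [0.4 1.3] abs [-479.5  -36.6] res 0.001 zmin 206.1
```

```bash
python3 -m crank '[[[0.055,-0.0035,-0.015,0,0,0,0],[0.057,-0.0035,0,0,0,0,0],[0.057,-0.0035,0,0,0,0,0],[0.057,-0.0035,0,0,0,0,0],[0.057,-0.0035,0,0,0,0,0],[0.057,-0.0035,0,0,0,0.25,0],[0.057,-0.0035,0,0,0,0,0],[0.057,-0.0035,0,0,0,0,0],[0.057,-0.0035,0,0,0,0,0],[0.057,-0.0035,0,0,0,0,0],[0.05,-0.0035,0,0,0,0,0],[0.03,0,0,0,0,0,0]]]' 25
python3 -m crank '[[[0,0,0,0,0,0,0],[0,0,0,0,0,0,0]]]'
python3 -c "
from h import *
plan((170,0,270),(170,0,152))
held(.23,.25,.0225,half=.03)
"
```

```text
time_s: 12.95
position: [0.5298, 0.2785, 0.2672]
tool_rot: [-2.396, -2.031, 0.003]
ft_force: [0.7, -1.6, 0.4]
width: 0.0442
finger_force: 25.0
time_s: 13.2
position: [0.5297, 0.276, 0.2675]
tool_rot: [-2.397, -2.03, 0.003]
ft_force: [0.7, -0.2, -1.9]
width: 0.0442
finger_force: 25.0
now rack mm [167.    1.  267.5] turn deg [-0.07  0.06 -0.09] t 13.2 w 44.2 f [ 0.7 -0.2 -1.9] 25.0
(170, 0, 270) -> tool shift [ 3.   1.  -2.5]
(170, 0, 152) -> tool shift [  0.  -0. 118.]
held n 87 centre-tool mm [-0.2  2.1] abs [166.7   2.9] res 0.0013 zmin 230.2
```

```bash
python3 -m crank '[[[0.003,0.0015,0.03,0,0,-0.1,0],[0,0,0.03,0,0,0,0],[0,0,0.015,0,0,0,0],[0,0,0.008,0,0,0,0],[0,0,0.006,0,0,0,0],[0,0,0.006,0,0,0,0],[0,0,0,0,0,0,0]]]' 25
python3 -c "
from h import *
plan((170,0,152))
"
```

```text
time_s: 14.12
position: [0.5317, 0.2796, 0.1734]
tool_rot: [-2.395, -2.033, 0.0]
ft_force: [0.6, -0.7, -1.1]
width: 0.0442
finger_force: 25.0
now rack mm [170.9  -0.4 173.4] turn deg [-0.    0.    0.03] t 14.12 w 44.2 f [ 0.6 -0.7 -1.1] 25.0
(170, 0, 152) -> tool shift [-0.9 -0.4 21.4]
```

```bash
python3 -m crank '[[[-0.0005,0,0.007,0,0,0,0],[0,0,0.006,0,0,0,0],[0,0,0.005,0,0,0,0],[0,0,0,0,0,0,0]]]' 25
python3 -m crank '[[[0,0,0.001,0,0,0,0],[0,0,0,0,0,0,0.65],[0,0,0,0,0,0,0.65],[0,0,0,0,0,0,0.65],[0,0,-0.03,0,0,0,0.65],[0,0,-0.04,0,0,0,0.65],[0,0,-0.05,0,0,0,0.65]]]'
python3 -c "
from h import *
plan((-511,-149,270))
P,d=viewer.get_image('top');np.savez('last_top.npz',p=P,d=d)
blobs(d,P,.066,.082)
blobs(d,P,.098,.112)
"
```

```text
time_s: 14.62
position: [0.5314, 0.279, 0.155]
tool_rot: [-2.395, -2.032, 0.001]
ft_force: [1.1, -0.0, -0.7]
width: 0.0441
finger_force: 25.0
time_s: 15.5
position: [0.5311, 0.2789, 0.2752]
tool_rot: [-2.395, -2.032, 0.002]
ft_force: [0.4, -0.1, 0.6]
width: 0.0593
finger_force: 0.0
now rack mm [170.1   0.  275.2] turn deg [-0.07  0.05  0.03] t 15.5 w 59.3 f [ 0.4 -0.1  0.6] 0.0
(-511, -149, 270) -> tool shift [-681.1  149.     5.2]
px[388. 168.] n36 rect c(0.801,0.007) 0.011x0.045 a30.3 circ(0.796,0.004) r0.023 z0.074 rgb[65.5 61.  50. ]
px[408. 170.] n26 rect c(0.797,-0.034) 0.040x0.006 a51.0 circ(0.796,-0.034) r0.020 z0.073 rgb[51.  51.5 39.5]
px[480. 220.] n25 rect c(0.702,-0.174) 0.043x0.004 a68.2 circ(0.703,-0.174) r0.021 z0.072 rgb[57. 57. 35.]
px[472. 299.] n318 rect c(0.547,-0.158) 0.056x0.057 a46.7 circ(0.547,-0.158) r0.030 z0.076 rgb[174. 176. 171.]
px[603. 296.] n36 rect c(0.558,-0.408) 0.043x0.017 a43.0 circ(0.564,-0.414) r0.022 z0.073 rgb[86.5 73.5 62.5]
px[322. 295.] n66 rect c(0.550,0.129) 0.078x0.015 a89.4 circ(0.553,0.129) r0.039 z0.072 rgb[112.5 105.   95.5]
px[313.
[... 276 characters left out ...]
-0.303) r0.030 z0.076 rgb[171.  174.5 169.5]
px[490. 351.] n320 rect c(0.449,-0.192) 0.058x0.057 a4.5 circ(0.450,-0.193) r0.030 z0.076 rgb[174. 175. 170.]
px[499. 428.] n338 rect c(0.309,-0.209) 0.057x0.055 a0.8 circ(0.310,-0.209) r0.030 z0.076 rgb[119.  62. 152.]
px[382. 165.] n81 rect c(0.803,0.010) 0.033x0.074 a33.8 circ(0.803,0.011) r0.040 z0.103 rgb[92. 85. 68.]
px[272. 164.] n44 rect c(0.798,0.225) 0.020x0.019 a7.9 circ(0.797,0.226) r0.011 z0.104 rgb[146.  119.5  74.5]
px[404. 187.] n88 rect c(0.758,-0.023) 0.055x0.087 a47.0 circ(0.768,-0.014) r0.045 z0.106 rgb[91.5 93.  70. ]
px[615. 288.] n186 rect c(0.568,-0.419) 0.042x0.043 a20.9 circ(0.567,-0.418) r0.023 z0.107 rgb[139.  92.  53.]
```

```bash
python3 -m crank '[[[-0.055,0.003,0,0,0,0,0.85],[-0.058,0.003,0,0,0,0,0.85],[-0.058,0.003,0,0,0,0,0.85],[-0.058,0.003,0,0,0,0,0.85],[-0.058,0.003,0,0,0,0,0.85],[-0.058,0.003,0,0,0,0,0.85],[-0.058,0.003,0,0,0,0,0.85],[-0.058,0.003,0,0,0,0,0.85],[-0.058,0.003,0,0,0,0,0.85],[-0.058,0.003,0,0,0,0,0.85],[-0.058,0.003,0,0,0,0,0.85],[-0.047,0.03,0,0,0,0,0.85]]]' 25
python3 -m crank '[[[0,0.04,0.03,0,0,0,0.85],[0,0.044,0.04,0,0,0,0.85],[0,0,0.05,0,0,0,0.85],[0,0,0,0,0,0,0.85],[0,0,0,0,0,0,0.85]]]'
python3 -c "
from h import *
plan((-512,-149.3,46))
"
```

```text
time_s: 17.05
position: [0.4816, -0.4063, 0.2747]
tool_rot: [2.397, 2.03, -0.0]
ft_force: [0.7, 1.0, 1.0]
width: 0.0777
finger_force: 0.0
time_s: 17.68
position: [0.566, -0.4182, 0.1564]
tool_rot: [2.395, 2.031, 0.0]
ft_force: [0.7, -0.7, 0.1]
width: 0.0776
finger_force: 0.0
now rack mm [-511.9 -148.2  156.4] turn deg [0.07 0.04 0.01] t 17.68 w 77.6 f [ 0.7 -0.7  0.1] 0.0
(-512, -149.3, 46) -> tool shift [-1.000e-01  1.100e+00  1.104e+02]
```

```bash
python3 -m crank '[[[0,0.001,0.035,0,0,0,0.85],[0,0,0.04,0,0,0,0.85],[0,0,0.034,0,0,0,0.85],[0,0,0,0,0,0,0.85],[0,0,0,0,0,0,0],[0,0,0,0,0,0,0],[0,0,0,0,0,0,0],[0,0,0,0,0,0,0],[0,0,0,0,0,0,0]]]' 25
python3 -m crank '[[[0,0,-0.03,0,0,0,0],[0,0,-0.045,0,0,0,0],[0,0,-0.055,0,0,0,0],[0,0,-0.055,0,0,0,0],[0,-0.03,-0.05,0,0,0,0],[0,-0.05,0,0,0,0,0],[0,-0.05,0,0,0,0,0],[0.03,-0.018,0,0,0,0,0],[0,0,0,0,0,0,0]]]' 25
python3 -c "
from h import *
plan((240,0,275))
held(.23,.25,.0225,half=.03)
"
```

```text
time_s: 18.8
position: [0.567, -0.4182, 0.0463]
tool_rot: [2.395, 2.032, 0.0]
ft_force: [-0.6, 0.1, 7.7]
width: 0.0436
finger_force: 25.0
time_s: 19.92
position: [0.4243, -0.3628, 0.2805]
tool_rot: [-2.395, -2.032, -0.0]
ft_force: [0.9, 0.3, -0.6]
width: 0.0441
finger_force: 25.0
now rack mm [-480.4    0.6  280.5] turn deg [-0.02 -0.02  0.03] t 19.93 w 44.1 f [ 0.9  0.3 -0.6] 25.0
(240, 0, 275) -> tool shift [7.204e+02 6.000e-01 5.500e+00]
held n 86 centre-tool mm [2.9 1.9] abs [-478.3    1.5] res 0.001 zmin 233.1
```

```bash
python3 -m crank '[[[0.055,0,0,0,0,0,0],[0.058,0,0,0,0,0,0],[0.058,0,0,0,0,0,0],[0.058,0,0,0,0,0,0],[0.058,0,0,0,0,0,0],[0.058,0,0,0,0,0,0],[0.058,0,0,0,0,0,0],[0.058,0,0,0,0,0,0],[0.058,0,0,0,0,0,0],[0.058,0,0,0,0,0,0],[0.058,0,0,0,0,0,0],[0.058,0,0,0,0,0,0]]]' 25
python3 -m crank '[[[0.025,0,0,0,0,0,0],[0,0,0,0,0,0,0],[0,0,0,0,0,0,0]]]'
python3 -c "
from h import *
plan((240,0,152))
held(.238,.258,.0225,half=.03)
held(.238,.258,.0225,half=.03)
"
```

```text
time_s: 21.48
position: [0.5392, 0.322, 0.2803]
tool_rot: [2.395, 2.033, 0.0]
ft_force: [1.1, -0.6, -0.7]
width: 0.0437
finger_force: 25.0
time_s: 21.85
position: [0.5425, 0.3434, 0.2802]
tool_rot: [2.396, 2.032, -0.001]
ft_force: [-0.5, 0.4, -2.0]
width: 0.0439
finger_force: 25.0
now rack mm [235.6  -0.7 280.2] turn deg [-0.02  0.03  0.01] t 21.85 w 43.9 f [-0.5  0.4 -2. ] 25.0
(240, 0, 152) -> tool shift [  4.4  -0.7 128.2]
held n 84 centre-tool mm [2.  1.6] abs [237.4   0.9] res 0.0015 zmin 238.1
held n 87 centre-tool mm [1.8 1.2] abs [237.2   0.4] res 0.0015 zmin 238.1
```

```bash
python3 -m crank '[[[0.003,-0.0003,0.03,0,0,0,0],[0,0,0.035,0,0,0,0],[0,0,0.022,0,0,0,0],[0,0,0.008,0,0,0,0],[0,0,0.006,0,0,0,0],[0,0,0.006,0,0,0,0],[0,0,0,0,0,0,0]]]' 25
python3 -c "
from h import *
plan((239,0,151))
"
```

```text
time_s: 22.82
position: [0.5426, 0.3473, 0.1736]
tool_rot: [2.396, 2.033, 0.0]
ft_force: [-0.8, -0.2, -1.7]
width: 0.044
finger_force: 25.0
now rack mm [ 2.395e+02 -1.000e-01  1.736e+02] turn deg [ 0.   -0.    0.03] t 22.82 w 44.0 f [-0.8 -0.2 -1.7] 25.0
(239, 0, 151) -> tool shift [-0.5 -0.1 22.6]
```

Now I seat and release the jar, rise, and check the wells.

```bash
python3 -m crank '[[[-0.0003,0,0.008,0,0,0,0],[0,0,0.007,0,0,0,0],[0,0,0.005,0,0,0,0],[0,0,0,0,0,0,0]]]' 25
python3 -m crank '[[[0,0,0.001,0,0,0,0],[0,0,0,0,0,0,0.65],[0,0,0,0,0,0,0.65],[0,0,0,0,0,0,0.65],[0,0,-0.03,0,0,0,0.65],[0,0,-0.04,0,0,0,0.65],[0,0,-0.05,0,0,0,0.65],[-0.05,0,0,0,0,0,0.85],[-0.058,0,0,0,0,0,0.85],[-0.058,0,0,0,0,0,0.85],[-0.058,0,0,0,0,0,0.85],[-0.058,0,0,0,0,0,0.85]]]'
python3 -m crank '[[[-0.05,0,0,0,0,0,0.85],[-0.058,0,0,0,0,0,0.85],[-0.058,0,0,0,0,0,0.85],[-0.058,0,0,0,0,0,0.85],[-0.03,0,0,0,0,0,0.85],[0,0,0,0,0,0,0.85]]]'
python3 -c "
from h import *
plan()
p,d=snap('top','t3.png')
P=cloud('top',d)
blobs(d,p,.066,.082);print();blobs(d,p,.185,.215)
"
```

```text
time_s: 23.32
position: [0.5423, 0.3468, 0.1529]
tool_rot: [-2.395, -2.032, 0.001]
ft_force: [0.0, -0.1, -1.3]
width: 0.0437
finger_force: 25.0
time_s: 24.82
position: [0.4961, 0.0671, 0.2728]
tool_rot: [2.395, 2.033, 0.001]
ft_force: [0.3, -0.6, 0.0]
width: 0.0775
finger_force: 0.0
time_s: 25.58
position: [0.4549, -0.1835, 0.2726]
tool_rot: [2.398, 2.029, 0.0]
ft_force: [0.5, -0.2, -0.1]
width: 0.0779
finger_force: 0.0
now rack mm [-298.5   -0.3  272.6] turn deg [ 0.01  0.01 -0.13] t 25.57 w 77.9 f [ 0.5 -0.2 -0.1] 0.0
px[384. 172.] n36 rect c(0.788,0.014) 0.015x0.061 a54.8 circ(0.784,0.008) r0.031 z0.075 rgb[65. 61. 51.]
px[140. 293.] n56 rect c(0.548,0.479) 0.026x0.073 a47.6 circ(0.557,0.489) r0.037 z0.075 rgb[42.5 46.  23. ]
px[468. 298.] n231 rect c(0.551,-0.150) 0.041x0.059 a67.0 circ(0.548,-0.157) r0.030 z0.076 rgb[158. 161. 155.]
px[319. 295.] n55 rect c(0.552,0.133) 0.069x0.012 a87.4 circ(0.550,0.134) r0.035 z0.071 rgb[120. 117. 104.]
px[312. 341.] n64 rect c(0.466,0.144) 0.076x0.014 a70.9 circ(0.466,0.144) r0.038 z0.071 rgb[113.5 112.  104. ]
px[423. 348.] n327 rect c(0.454,-0.067) 0.056x0.056 a0.8 circ(0.454,-0.067) r0.030 z0.076 rgb[ 52.  91. 175.]

px[493. 192.] n296 rect c(0.725,-0.186) 0.061x0.058 a67.6 circ(0.727,-0.186) r0.037 z0.201 rgb[111. 109.  88.]
px[106. 279.] n93 rect c(0.554,0.489) 0.024x0.040 a57.7 circ(0.558,0.497) r0.021 z0.197 rgb[20. 37. 24.]
px[185. 286.] n248 rect c(0.542,0.345) 0.044x0.043 a3.8 circ(0.543,0.345) r0.023 z0.209 rgb[126.  83.  49.]
px[225. 294.] n245 rect c(0.530,0.276) 0.043x0.044 a69.2 circ(0.531,0.276) r0.023 z0.209 rgb[140.  85.  59.]
px[267. 302.] n100 rect c(0.520,0.206) 0.029x0.030 a22.7 circ(0.519,0.207) r0.017 z0.190 rgb[140.5 138.  126.5]
```

View pics/t3.png

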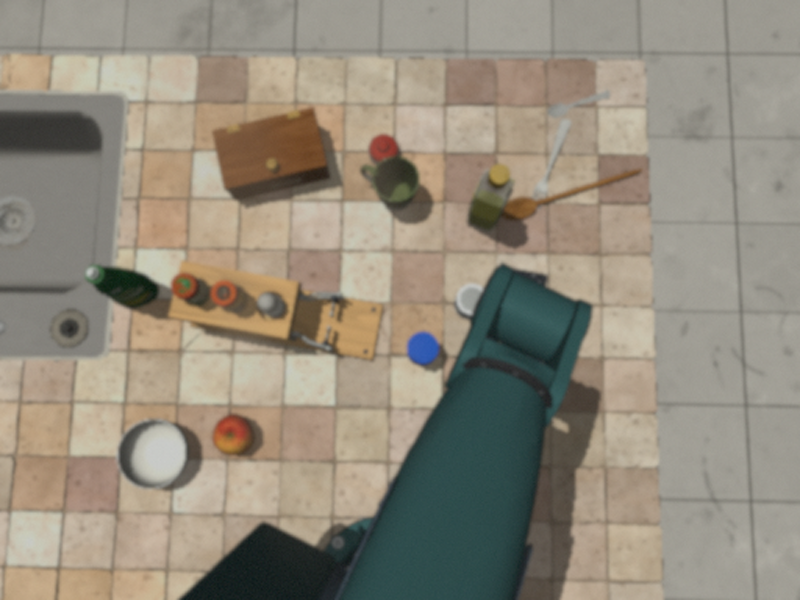

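The jars at (185,286) and (225,294) and the shaker at (267,302) are in the wells at the correct heights. Next is the tin at rack (-308, 4).

```bash
python3 -m crank '[[[-0.009,-0.004,0.05,0,0,-0.1,0.85],[0,0,0.055,0,0,0,0.85],[0,0,0.055,0,0,0,0.85],[0,0,0.04,0,0,0,0.85],[0,0,0.025,0,0,0,0.85],[0,0,0.012,0,0,0,0.85],[0,0,0,0,0,0,0.85],[0,0,0,0,0,0,0],[0,0,0,0,0,0,0],[0,0,0,0,0,0,0],[0,0,0,0,0,0,0],[0,0,0,0,0,0,0]]]' 25
python3 -m crank '[[[0,0,-0.03,0,0,0,0],[0,0,-0.04,0,0,0,0],[0,0,-0.05,0,0,0,0],[0.03,0,-0.01,0,0,0,0],[0.05,0,0,0,0,0,0],[0.055,0,0,0,0,0,0],[0.055,0,0,0,0,0,0],[0.04,0,0,0,0,0,0],[0.02,0,0,0,0,0,0],[0,0,0,0,0,0,0],[0,0,0,0,0,0,0]]]'
python3 -c "
from h import *
plan((-55,0,100),(-55,0,48))
held(.11,.145,.03,half=.037)
"
```

```text
time_s: 27.12
position: [0.4504, -0.1904, 0.0364]
tool_rot: [2.393, 2.034, 0.001]
ft_force: [-1.0, 1.6, 10.0]
width: 0.0595
finger_force: 25.0
time_s: 28.5
position: [0.4899, 0.0561, 0.1656]
tool_rot: [2.394, 2.034, -0.0]
ft_force: [0.6, -1.5, -2.3]
width: 0.0598
finger_force: 25.0
now rack mm [-56.4   4.3 165.6] turn deg [0.   0.01 0.12] t 28.5 w 59.8 f [ 0.6 -1.5 -2.3] 25.0
(-55, 0, 100) -> tool shift [ 1.4  4.3 65.6]
(-55, 0, 48) -> tool shift [ 0. -0. 52.]
held n 91 centre-tool mm [1.6 0.6] abs [-55.    4.8] res 0.0013 zmin 129.1
```

```bash
python3 -m crank '[[[0.001,0.0043,0.03,0,0,0.1,0],[0,0,0.035,0,0,0,0],[0,0,0.03,0,0,0,0],[0,0,0.01,0,0,0,0],[0,0,0.006,0,0,0,0],[0,0,0.005,0,0,0,0],[0,0,0,0,0,0,0],[0,0,0,0,0,0,0]]]' 25
python3 -c "
from h import *
plan((-55,0,48))"
```

```text
time_s: 29.55
position: [0.4948, 0.0569, 0.05]
tool_rot: [2.395, 2.032, 0.001]
ft_force: [-0.2, -0.3, -1.2]
width: 0.0597
finger_force: 25.0
now rack mm [-54.8  -0.4  50. ] turn deg [ 0.05 -0.01  0.03] t 29.55 w 59.7 f [-0.2 -0.3 -1.2] 25.0
(-55, 0, 48) -> tool shift [-0.2 -0.4  2. ]
```

```bash
python3 -m crank '[[[0,0,0.0015,0,0,0,0],[0,0,0,0,0,0,0],[0,0,0,0,0,0,0.85],[0,0,0,0,0,0,0.85],[0,0,0,0,0,0,0.85],[0,0,-0.02,0,0,0,0.85],[0,0,-0.025,0,0,0,0.85],[0,0,-0.025,0,0,0,0.85],[-0.03,0,0,0,0,0,0.5],[-0.03,0,0,0,0,0,0.33],[0,0,0,0,0,0,0.33],[0,0,0,0,0,0,0.33]]]' 25
python3 -c "
from h import *
plan((-117,0,45))
p,d=viewer.get_image('scene')
m,A=rack();Q=(cloud('scene',d)-m)@A.T
k=(d>0)&(abs(Q[...,2]-.06)<.02)&(abs(Q[...,0]+.055)<.045)&(abs(Q[...,1])<.045);q=Q[k]
f=least_squares(lambda s:np.hypot(q[:,0]-s[0],q[:,1]-s[1])-.03,[-.055,0],loss='soft_l1',f_scale=.002);print('tin',len(q),f.x,abs(f.fun).mean())
k=(d>0)&(abs(Q[...,2]-.09)<.012)&(abs(Q[...,0]+.055)<.045)&(abs(Q[...,1])<.045);print(np.percentile(Q[k][:,2],[5,50,95]))
"
```

```text
time_s: 31.05
position: [0.4848, -0.0021, 0.118]
tool_rot: [-2.396, -2.032, -0.0]
ft_force: [0.2, 0.6, 0.8]
width: 0.0404
finger_force: 0.0
now rack mm [-114.6   -0.2  118. ] turn deg [-0. -0.  0.] t 31.05 w 40.4 f [0.2 0.6 0.8] 0.0
(-117, 0, 45) -> tool shift [-2.4 -0.2 73. ]
tin 206 [-5.33559163e-02 -5.53609129e-05] 0.0012959316001750806
[0.08056477 0.08774453 0.09026359]
```

```bash
python3 -m crank '[[[-0.001,0,0.03,0,0,0,0.33],[0,0,0.03,0,0,0,0.33],[0,0,0.013,0,0,0,0.33],[0.01,0,0,0,0,0,0.33],[0.012,0,0,0,0,0,0.33],[0.01,0,0,0,0,0,0.33],[0.01,0,0,0,0,0,0.33],[0.01,0,0,0,0,0,0.33],[0.01,0,0,0,0,0,0.33],[0.01,0,0,0,0,0,0.33]]]' 25
python3 - <<'E'
from h import *
plan((14,0,45))
p,d=snap('scene','s2.png')
cv2.imwrite('pics/s2c.png',cv2.cvtColor(cv2.resize(p[150:250,150:283],(798,600),interpolation=cv2.INTER_CUBIC),cv2.COLOR_RGB2BGR))
E
```

```text
time_s: 32.35
position: [0.4965, 0.0682, 0.0452]
tool_rot: [2.395, 2.032, -0.0]
ft_force: [-0.3, -7.2, 6.0]
width: 0.0305
finger_force: 3.7
now rack mm [-43.4  -0.3  45.2] turn deg [0.01 0.01 0.03] t 32.35 w 30.5 f [-0.3 -7.2  6. ] 3.7
(14, 0, 45) -> tool shift [57.4 -0.3  0.2]
```

View pics/s2c.png

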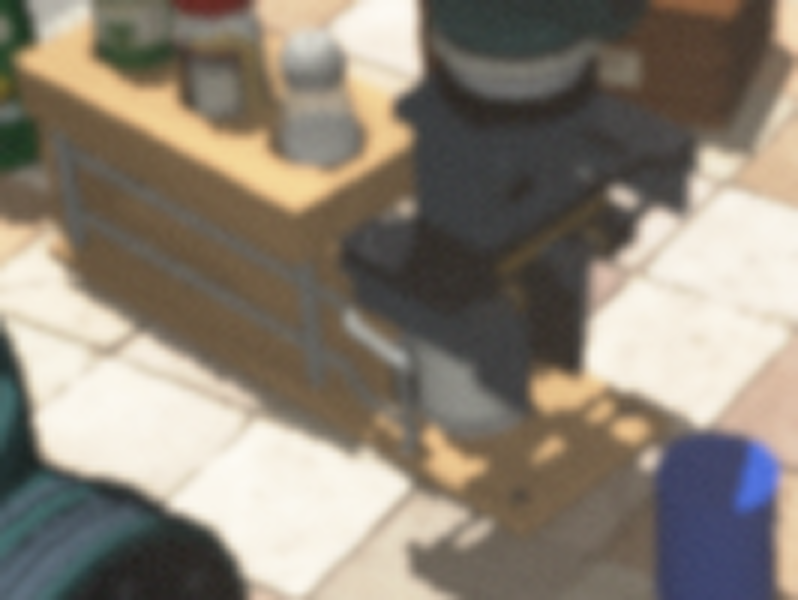

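```bash
python3 -m crank '[[[-0.008,0,0,0,0,0,0.33],[-0.005,0,0.01,0,0,0,0.33],[0,0,0.005,0,0,0,0.33],[0,0,0,0,0,0,0.33]]]' 25
python3 - <<'E'
from h import *
plan((14,0,30))
p,d=viewer.get_image('scene')
m,A=rack();Q=(cloud('scene',d)-m)@A.T
for z in(.025,.045,.07):
    k=(d>0)&(abs(Q[...,2]-z)<.008)&(abs(Q[...,0])<.045)&(abs(Q[...,1])<.035);q=Q[k]
    f=least_squares(lambda s:np.hypot(q[:,0]-s[0],q[:,1]-s[1])-.03,[0,0],loss='soft_l1',f_scale=.002);print('tin',z,len(q),f.x.round(4),abs(f.fun).mean())
E
```

```text
time_s: 32.9
position: [0.4937, 0.0547, 0.0293]
tool_rot: [-2.395, -2.031, 0.002]
ft_force: [0.7, 0.1, 0.1]
width: 0.0302
finger_force: 0.0
now rack mm [-57.2   0.3  29.3] turn deg [-0.07  0.02 -0.  ] t 32.9 w 30.2 f [0.7 0.1 0.1] 0.0
(14, 0, 30) -> tool shift [71.2  0.3 -0.7]
tin 0.025 44 [-0.0019 -0.0003] 0.0014271780371346765
tin 0.045 19 [-0.0081  0.0008] 0.002514873386354037
tin 0.07 0 [0. 0.] nan<stdin>:7: RuntimeWarning: Mean of empty slice.
  ret = ret.dtype.type(ret / rcount)
```

```bash
python3 -m crank '[[[0.012,0,0,0,0,0,0.33],[0.01,0,0,0,0,0,0.33],[0.01,0,0,0,0,0,0.33],[0.01,0,0,0,0,0,0.33]]]' 25
python3 -m crank '[[[0.01,0,0,0,0,0,0.33],[0.01,0,0,0,0,0,0.33]]]' 25
python3 - <<'E'
from h import *
plan((14,0,30))
p,d=snap('scene','s3.png')
cv2.imwrite('pics/s3c.png',cv2.cvtColor(cv2.resize(p[150:250,150:283],(798,600),interpolation=cv2.INTER_CUBIC),cv2.COLOR_RGB2BGR))
E
```

```text
time_s: 33.45
position: [0.5011, 0.0972, 0.0301]
tool_rot: [2.395, 2.033, -0.0]
ft_force: [-1.0, -3.3, 1.9]
width: 0.0298
finger_force: 1.7
time_s: 33.7
position: [0.5044, 0.1169, 0.03]
tool_rot: [2.395, 2.033, 0.0]
ft_force: [-1.3, -3.9, 1.7]
width: 0.0307
finger_force: 2.1
now rack mm [ 5.9 -0.1 30. ] turn deg [ 0.01 -0.    0.03] t 33.7 w 30.7 f [-1.3 -3.9  1.7] 2.1
(14, 0, 30) -> tool shift [ 8.1 -0.1  0. ]
```

View pics/s3c.png

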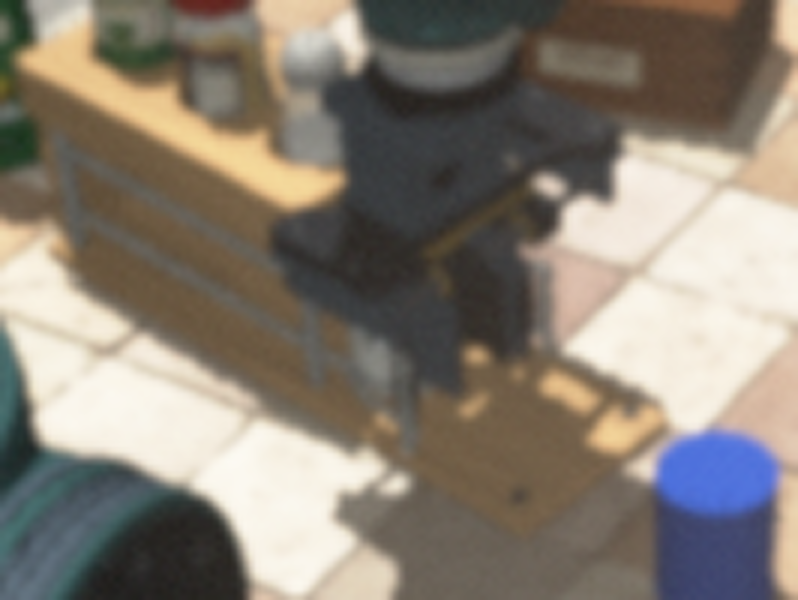

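The tin, at crop (375,365), is passing the gate with low forces. I push the last 8 mm, ease back and lift out.

```bash
python3 -m crank '[[[0.008,0,0,0,0,0,0.33],[0,0,0,0,0,0,0.33]]]' 25
python3 -m crank '[[[-0.006,0,0,0,0,0,0.33],[0,0,-0.02,0,0,0,0.33],[0,0,-0.03,0,0,0,0.33],[0,0,-0.04,0,0,0,0.33],[-0.03,0,-0.05,0,0,0,0.33],[-0.05,0,-0.04,0,0,0,0.85],[-0.05,0,0,0,0,0,0.85],[-0.055,0.01,0,0,0,0,0.85],[-0.05,0.02,0,0,0,0,0.85],[0,0,0,0,0,0,0.85]]]' 25
python3 - <<'E'
from h import *
plan()
p,d=snap('scene','s4.png')
cv2.imwrite('pics/s4c.png',cv2.cvtColor(cv2.resize(p[150:250,150:283],(798,600),interpolation=cv2.INTER_CUBIC),cv2.COLOR_RGB2BGR))
p,d=viewer.get_image('top');blobs(d,p,.066,.082)
E
```

```text
time_s: 34.0
position: [0.5057, 0.1245, 0.03]
tool_rot: [-2.395, -2.033, -0.001]
ft_force: [-0.9, 2.6, -0.1]
width: 0.0298
finger_force: 2.2
time_s: 35.25
position: [0.4962, -0.1207, 0.2092]
tool_rot: [2.399, 2.027, 0.0]
ft_force: [-0.7, 1.0, 0.9]
width: 0.0762
finger_force: 0.0
now rack mm [-229.8  -30.8  209.2] turn deg [ 0.04  0.01 -0.2 ] t 35.25 w 76.2 f [-0.7  1.   0.9] 0.0
px[395. 171.] n70 rect c(0.791,-0.011) 0.038x0.076 a0.3 circ(0.775,-0.011) r0.038 z0.074 rgb[60. 57. 47.]
px[483. 221.] n27 rect c(0.699,-0.180) 0.046x0.004 a74.7 circ(0.701,-0.180) r0.023 z0.074 rgb[55. 54. 34.]
px[148. 286.] n30 rect c(0.564,0.458) 0.008x0.034 a84.0 circ(0.565,0.462) r0.017 z0.074 rgb[25.5 37.  21.5]
px[323. 295.] n64 rect c(0.551,0.128) 0.077x0.014 a87.8 circ(0.552,0.128) r0.039 z0.071 rgb[123.  122.  111.5]
px[550. 350.] n322 rect c(0.455,-0.304) 0.059x0.056 a89.1 circ(0.455,-0.304) r0.030 z0.076 rgb[149.5 152.  147.5]
px[319. 344.] n41 rect c(0.462,0.131) 0.049x0.014 a71.1 circ(0.459,0.132) r0.025 z0.071 rgb[124. 121. 114.]
px[506. 428.] n163 rect c(0.309,-0.223) 0.027x0.057 a88.3 circ(0.309,-0.214) r0.029 z0.076 rgb[59. 35. 73.]
```

View pics/s4c.png

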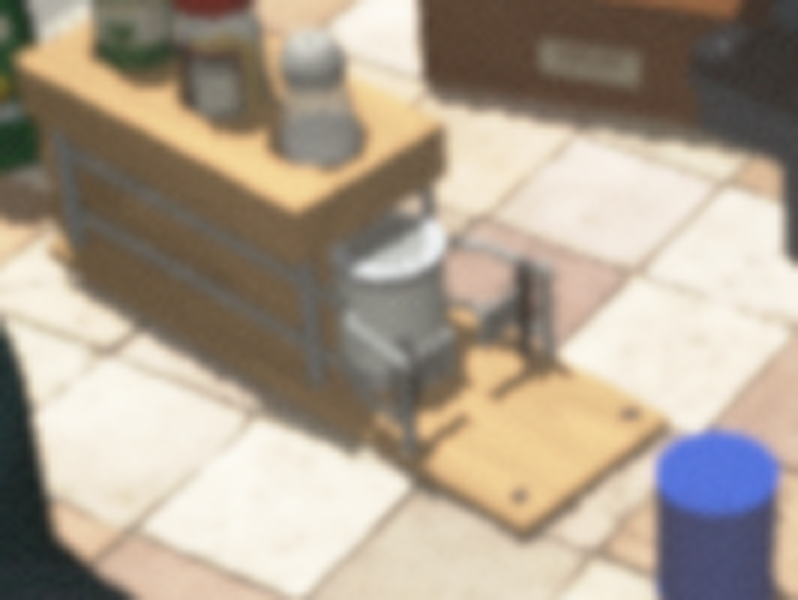

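The tin stands in the lane at crop (395,310) and both gate arms are shut. I'll check tin 2 in the scene camera before grasping.

```bash
python3 -m crank '[[[0.02,-0.03,0,0,0,0,0.85],[0.05,0,0,0,0,0,0.85],[0.05,0,0,0,0,0,0.85],[0,0,0,0,0,0,0.85]]]' 25
python3 - <<'E'
from h import *
plan((-258,-87,209),(-258,-87,35))
p,d=viewer.get_image('scene');blobs(d,p,.07,.082,'scene',60)
p,d=viewer.get_image('top');print();blobs(d,p,.07,.082,'top',60)
E
```

```text
time_s: 35.85
position: [0.4857, 0.009, 0.209]
tool_rot: [-2.391, -2.038, -0.0]
ft_force: [-0.1, -0.3, 0.9]
width: 0.0779
finger_force: 0.0
now rack mm [-103.5    0.8  209. ] turn deg [-0.   -0.02  0.29] t 35.85 w 77.9 f [-0.1 -0.3  0.9] 0.0
(-258, -87, 209) -> tool shift [-154.5   87.8    0. ]
(-258, -87, 35) -> tool shift [  0.  -0. 174.]
px[629.  32.] n103 rect c(2.821,0.222) 0.059x0.311 a1.2 circ(2.816,0.222) r0.156 z0.076 rgb[126. 127. 122.]
px[755.  50.] n128 rect c(2.815,-0.291) 0.054x0.345 a1.8 circ(2.805,-0.291) r0.173 z0.076 rgb[124. 124. 120.]
px[469. 274.] n63 rect c(0.744,-0.019) 0.036x0.081 a22.3 circ(0.759,-0.013) r0.041 z0.076 rgb[83. 82. 66.]
px[539. 306.] n79 rect c(0.709,-0.192) 0.038x0.072 a20.3 circ(0.724,-0.186) r0.036 z0.076 rgb[111. 109.  80.]
px[331. 309.] n76 rect c(0.490,0.160) 0.036x0.071 a36.2 circ(0.495,0.164) r0.037 z0.075 rgb[124.5 124.  118. ]
px[488. 346.] n233 rect c(0.545,-0.156) 0.057x0.055 a24.6 circ(0.546,-0.156) r0.032 z0.076 rgb[215. 217. 213.]
px[420. 358.] n249 rect c(0.453,-0.065) 0.059x0.056 a31.0 circ(0.453,-0.064) r0.032 z0.076 rgb[ 74.  75. 106.]
px[544. 405.] n311 rect c(0.453,-0.301) 0.061x0.058 a8.9 circ(0.453,-0.300) r0.031 z0.076 rgb[218. 219. 215.]
px[453. 440.] n368 rect c(0.308,-0.207) 0.059x0.058 a43.3 circ(0.308,-0.207) r0.031 z0.076 rgb[142.  84. 178.]

px[472. 299.] n308 rect c(0.547,-0.158) 0.056x0.058 a46.7 circ(0.547,-0.159) r0.030 z0.076 rgb[168. 170. 165.]
px[428. 348.] n208 rect c(0.454,-0.077) 0.056x0.035 a0.5 circ(0.454,-0.068) r0.029 z0.076 rgb[32. 50. 88.]
px[550. 349.] n319 rect c(0.455,-0.303) 0.056x0.059 a3.4 circ(0.455,-0.303) r0.030 z0.076 rgb[165. 167. 163.]
px[499. 428.] n330 rect c(0.309,-0.209) 0.057x0.055 a0.1 circ(0.310,-0.209) r0.030 z0.076 rgb[114.  60. 146.]
```

```bash
python3 -m crank '[[[-0.05,0.028,0,0,0,0.29,0.85],[-0.055,0.03,0.01,0,0,0,0.85],[-0.0495,0.0298,0.04,0,0,0,0.85],[0,0,0.05,0,0,0,0.85],[0,0,0.04,0,0,0,0.85],[0,0,0.022,0,0,0,0.85],[0,0,0.012,0,0,0,0.85],[0,0,0,0,0,0,0.85],[0,0,0,0,0,0,0],[0,0,0,0,0,0,0],[0,0,0,0,0,0,0],[0,0,0,0,0,0,0]]]' 25
python3 -m crank '[[[0,0,0,0,0,0,0],[0,0,-0.03,0,0,0,0],[0,0,-0.04,0,0,0,0],[0,0,-0.05,0,0,0,0],[0.03,-0.012,0,0,0,0,0],[0.05,-0.022,0,0,0,0,0],[0.05,-0.022,0,0,0,0,0],[0.05,-0.022,0,0,0,0,0],[0.02,-0.009,0,0,0,0,0],[0,0,0,0,0,0,0],[0,0,0,0,0,0,0]]]'
python3 -c "
from h import *
plan((-55,0,48))
held(.1,.14,.03,half=.037)
"
```

```text
time_s: 37.45
position: [0.5453, -0.1546, 0.0407]
tool_rot: [2.399, 2.026, 0.002]
ft_force: [0.1, -1.1, 8.5]
width: 0.0595
finger_force: 25.0
time_s: 38.83
position: [0.4922, 0.057, 0.1597]
tool_rot: [2.4, 2.026, -0.0]
ft_force: [-0.4, -1.1, -2.0]
width: 0.0594
finger_force: 25.0
now rack mm [-55.2   2.1 159.7] turn deg [ 0.01  0.01 -0.26] t 38.83 w 59.4 f [-0.4 -1.1 -2. ] 25.0
(-55, 0, 48) -> tool shift [  0.2   2.1 111.7]
held n 110 centre-tool mm [0.7 0.8] abs [-54.7   2.8] res 0.0012 zmin 119.2
```

```bash
python3 -m crank '[[[0,0.002,0.03,0,0,-0.2,0],[0,0,0.035,0,0,0,0],[0,0,0.025,0,0,0,0],[0,0,0.009,0,0,0,0],[0,0,0.005,0,0,0,0],[0,0,0.003,0,0,0,0],[0,0,0,0,0,0,0],[0,0,0,0,0,0,0]]]' 25
python3 -c "
from h import *
plan((-55,0,52.7))"
```

```text
time_s: 39.88
position: [0.4944, 0.0571, 0.0531]
tool_rot: [2.397, 2.03, 0.001]
ft_force: [-0.1, 1.2, -2.6]
width: 0.0596
finger_force: 25.0
now rack mm [-54.6  -0.   53.1] turn deg [ 0.05 -0.01 -0.06] t 39.88 w 59.6 f [-0.1  1.2 -2.6] 25.0
(-55, 0, 52.7) -> tool shift [-0.4 -0.   0.4]
```

```bash
python3 -m crank '[[[0,0,0.0005,0,0,0,0],[0,0,0,0,0,0,0.85],[0,0,0,0,0,0,0.85],[0,0,0,0,0,0,0.85],[0,0,-0.02,0,0,0,0.85],[0,0,-0.025,0,0,0,0.85],[0,0,-0.025,0,0,0,0.85],[-0.03,0,0,0,0,0,0.5],[-0.031,0,0,0,0,0,0.33],[0,0,0,0,0,0,0.33],[0,0,0,0,0,0,0.33],[0,0,0,0,0,0,0.33]]]' 25
python3 -m crank '[[[0,0,0.03,0,0,0,0.33],[0,0,0.035,0,0,0,0.33],[0,0,0.028,0,0,0,0.33],[0,0,0,0,0,0,0.33]]]' 25
python3 -c "
from h import *
plan((14,0,30))
p,d=viewer.get_image('scene')
m,A=rack();Q=(cloud('scene',d)-m)@A.T
k=(d>0)&(abs(Q[...,2]-.06)<.02)&(abs(Q[...,0]+.055)<.045)&(abs(Q[...,1])<.045);q=Q[k]
f=least_squares(lambda s:np.hypot(q[:,0]-s[0],q[:,1]-s[1])-.03,[-.055,0],loss='soft_l1',f_scale=.002);print('tin',len(q),f.x,abs(f.fun).mean())
"
```

```text
time_s: 41.38
position: [0.4842, -0.0025, 0.1221]
tool_rot: [-2.396, -2.031, 0.0]
ft_force: [-0.6, 0.3, -0.3]
width: 0.0313
finger_force: 0.0
time_s: 41.88
position: [0.4828, -0.0025, 0.0277]
tool_rot: [-2.394, -2.03, 0.004]
ft_force: [-0.1, -0.7, 1.2]
width: 0.0305
finger_force: 0.0
now rack mm [-115.4    1.7   27.7] turn deg [-0.2   0.02 -0.02] t 41.88 w 30.5 f [-0.1 -0.7  1.2] 0.0
(14, 0, 30) -> tool shift [129.4   1.7  -2.3]
tin 6 [-0.0540291   0.00084094] 0.001073831338773362
```

```bash
python3 -m crank '[[[0.01,0.0015,-0.002,0,0,0,0.33],[0.011,0,0,0,0,0,0.33],[0.011,0,0,0,0,0,0.33],[0.011,0,0,0,0,0,0.33],[0.011,0,0,0,0,0,0.33],[0.011,0,0,0,0,0,0.33],[0.011,0,0,0,0,0,0.33]]]' 25
python3 -c "
from h import *
plan((14,0,30))"
```

```text
time_s: 42.8
position: [0.4981, 0.0722, 0.0312]
tool_rot: [2.397, 2.031, -0.001]
ft_force: [-1.5, -8.0, 5.6]
width: 0.0303
finger_force: 4.6
now rack mm [-39.2  -1.2  31.2] turn deg [-0.01  0.02 -0.05] t 42.8 w 30.3 f [-1.5 -8.   5.6] 4.6
(14, 0, 30) -> tool shift [53.2 -1.2  1.2]
```

```bash
python3 -m crank '[[[0.01,0,0,0,0,0,0.33],[0.011,0,0,0,0,0,0.33],[0.011,0,0,0,0,0,0.33]]]' 25
python3 -m crank '[[[0.011,-0.001,0,0,0,0,0.33],[0.01,0,0,0,0,0,0.33],[0,0,0,0,0,0,0.33]]]' 25
python3 -c "
from h import *
plan((14,0,30))"
```

```text
time_s: 43.18
position: [0.5033, 0.1037, 0.0312]
tool_rot: [2.397, 2.031, -0.001]
ft_force: [-1.7, -6.9, 6.2]
width: 0.0299
finger_force: 4.2
time_s: 43.55
position: [0.5058, 0.125, 0.031]
tool_rot: [-2.396, -2.031, -0.0]
ft_force: [0.9, 3.1, 1.5]
width: 0.0301
finger_force: 2.6
now rack mm [14.1 -0.1 31. ] turn deg [-0.   -0.02 -0.03] t 43.55 w 30.1 f [0.9 3.1 1.5] 2.6
(14, 0, 30) -> tool shift [-0.1 -0.1  1. ]
```

```bash
python3 -m crank '[[[-0.006,0,0,0,0,0,0.33],[0,0,-0.02,0,0,0,0.33],[0,0,-0.03,0,0,0,0.33],[0,0,-0.04,0,0,0,0.33],[-0.03,0,-0.05,0,0,0,0.33],[-0.05,0,-0.04,0,0,0,0.85],[-0.05,0,0,0,0,0,0.85],[0,0,0,0,0,0,0.85]]]' 25
python3 - <<'E'
from h import *
plan((-416.4,-19.9,209))
p,d=viewer.get_image('scene')
cv2.imwrite('pics/s5c.png',cv2.cvtColor(cv2.resize(p[150:250,150:283],(798,600),interpolation=cv2.INTER_CUBIC),cv2.COLOR_RGB2BGR))
blobs(d,p,.07,.082,'scene',60)
p,d=viewer.get_image('top');print();blobs(d,p,.066,.082,'top',60)
E
```

```text
time_s: 44.55
position: [0.4829, -0.0114, 0.2105]
tool_rot: [2.4, 2.026, 0.001]
ft_force: [0.4, -0.4, -0.1]
width: 0.0572
finger_force: 0.0
now rack mm [-1.242e+02  2.000e-01  2.105e+02] turn deg [ 0.04  0.   -0.28] t 44.55 w 57.2 f [ 0.4 -0.4 -0.1] 0.0
(-416.4, -19.9, 209) -> tool shift [-292.2   20.1    1.5]
px[472. 257.] n62 rect c(0.799,0.003) 0.025x0.068 a24.3 circ(0.788,-0.002) r0.034 z0.076 rgb[83. 83. 66.]
px[539. 306.] n74 rect c(0.707,-0.193) 0.035x0.072 a22.0 circ(0.722,-0.187) r0.036 z0.075 rgb[112.  108.   79.5]
px[420. 358.] n248 rect c(0.453,-0.064) 0.060x0.057 a42.9 circ(0.453,-0.066) r0.032 z0.076 rgb[ 77.  83. 123.]
px[544. 405.] n319 rect c(0.454,-0.301) 0.058x0.060 a65.9 circ(0.453,-0.302) r0.031 z0.076 rgb[217. 218. 214.]
px[453. 440.] n366 rect c(0.308,-0.207) 0.058x0.058 a69.1 circ(0.308,-0.207) r0.031 z0.076 rgb[121.5  77.  145. ]

px[391. 171.] n62 rect c(0.791,0.001) 0.033x0.076 a29.8 circ(0.777,-0.007) r0.038 z0.073 rgb[60.5 58.  47.5]
px[550. 350.] n329 rect c(0.455,-0.303) 0.056x0.058 a0.6 circ(0.455,-0.303) r0.030 z0.076 rgb[165. 168. 163.]
px[499. 428.] n338 rect c(0.309,-0.208) 0.057x0.056 a1.0 circ(0.309,-0.209) r0.030 z0.076 rgb[102.   57.  122.5]
```

View pics/s5c.png

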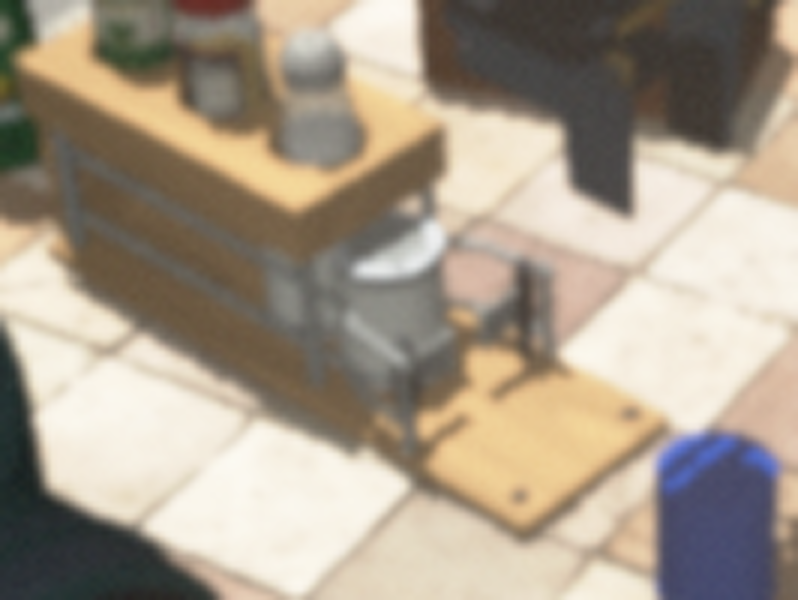

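Two tins are now in the lane, at crop (395,310) and (285,295), with the arms shut. Next is the last tin at rack (-416, -20).

```bash
python3 -m crank '[[[-0.05,0.004,0,0,0,-0.28,0.85],[-0.058,0.004,0,0,0,0,0.85],[-0.058,0.004,0,0,0,0,0.85],[-0.058,0.004,0.02,0,0,0,0.85],[-0.048,0.004,0.04,0,0,0,0.85],[-0.02,0,0.04,0,0,0,0.85],[0,0,0.04,0,0,0,0.85],[0,0,0,0,0,0,0.85],[0,0,0,0,0,0,0.85]]]' 25
python3 -c "
from h import *
plan((-416.4,-19.9,37))"
```

```text
time_s: 45.78
position: [0.4574, -0.2999, 0.0712]
tool_rot: [2.391, 2.037, 0.0]
ft_force: [0.2, 0.6, 0.4]
width: 0.0773
finger_force: 0.0
now rack mm [-412.9  -21.8   71.2] turn deg [0.03 0.01 0.28] t 45.77 w 77.3 f [0.2 0.6 0.4] 0.0
(-416.4, -19.9, 37) -> tool shift [-3.5 -1.9 34.2]
```

```bash
python3 -m crank '[[[-0.0035,-0.0019,0.02,0,0,0.28,0.85],[0,0,0.013,0,0,0,0.85],[0,0,0,0,0,0,0.85],[0,0,0,0,0,0,0],[0,0,0,0,0,0,0],[0,0,0,0,0,0,0],[0,0,0,0,0,0,0],[0,0,0,0,0,0,0]]]' 25
python3 -m crank '[[[0,0,-0.03,0,0,0,0],[0,0,-0.04,0,0,0,0],[0,0,-0.05,0,0,0,0],[0.04,-0.002,0,0,0,0,0],[0.052,-0.003,0,0,0,0,0],[0.054,-0.003,0,0,0,0,0],[0.054,-0.003,0,0,0,0,0],[0.054,-0.003,0,0,0,0,0],[0.052,-0.003,0,0,0,0,0],[0.045,-0.003,0,0,0,0,0],[0.01,0,0,0,0,0,0],[0,0,0,0,0,0,0]]]'
python3 -c "
from h import *
plan((-55,0,50))
held(.1,.14,.03,half=.037)
"
```

```text
time_s: 46.78
position: [0.4544, -0.3036, 0.0376]
tool_rot: [2.397, 2.03, 0.0]
ft_force: [0.7, 0.7, 6.1]
width: 0.0594
finger_force: 25.0
time_s: 48.28
position: [0.4935, 0.0561, 0.157]
tool_rot: [-2.396, -2.032, 0.001]
ft_force: [-0.3, -0.1, -1.0]
width: 0.0595
finger_force: 25.0
now rack mm [-55.8   0.8 157. ] turn deg [-0.02  0.01  0.01] t 48.27 w 59.5 f [-0.3 -0.1 -1. ] 25.0
(-55, 0, 50) -> tool shift [  0.8   0.8 107. ]
held n 111 centre-tool mm [4.3 1. ] abs [-52.1   1.7] res 0.0013 zmin 120.4
```

```bash
python3 -m crank '[[[0,0.001,0.03,0,0,0,0],[0,0,0.035,0,0,0,0],[0,0,0.025,0,0,0,0],[0,0,0.009,0,0,0,0],[0,0,0.005,0,0,0,0],[0,0,0.003,0,0,0,0],[0,0,0,0,0,0,0],[0,0,0,0,0,0,0]]]' 25
python3 -c "
from h import *
plan((-55,0,49.8))"
```

```text
time_s: 49.32
position: [0.495, 0.0559, 0.0507]
tool_rot: [2.397, 2.03, 0.001]
ft_force: [-0.2, -0.3, -3.0]
width: 0.0599
finger_force: 25.0
now rack mm [-55.8  -0.8  50.7] turn deg [ 0.04 -0.01 -0.06] t 49.33 w 59.9 f [-0.2 -0.3 -3. ] 25.0
(-55, 0, 49.8) -> tool shift [ 0.8 -0.8  0.9]
```

```bash
python3 -m crank '[[[0,-0.0008,0.001,0,0,0,0],[0,0,0,0,0,0,0.85],[0,0,0,0,0,0,0.85],[0,0,0,0,0,0,0.85],[0,0,-0.02,0,0,0,0.85],[0,0,-0.025,0,0,0,0.85],[0,0,-0.025,0,0,0,0.85],[-0.03,0,0,0,0,0,0.5],[-0.03,0,0,0,0,0,0.33],[0,0,0,0,0,0,0.33],[0,0,0,0,0,0,0.33],[0,0,0,0,0,0,0.33]]]' 25
python3 -m crank '[[[0,0,0.03,0,0,0,0.33],[0,0,0.035,0,0,0,0.33],[0,0,0.025,0,0,0,0.33],[0,0,0,0,0,0,0.33],[0.01,0,0,0,0,0,0.33],[0.011,0,0,0,0,0,0.33],[0.011,0,0,0,0,0,0.33],[0.011,0,0,0,0,0,0.33]]]' 25
python3 -c "
from h import *
plan((14,0,30))"
```

```text
time_s: 50.82
position: [0.4841, -0.0026, 0.1192]
tool_rot: [-2.396, -2.031, 0.0]
ft_force: [-0.4, 0.4, 0.6]
width: 0.0308
finger_force: 0.0
time_s: 51.82
position: [0.4916, 0.0401, 0.0297]
tool_rot: [2.396, 2.031, 0.001]
ft_force: [-0.5, -3.6, 2.0]
width: 0.03
finger_force: 1.8
now rack mm [-71.9   0.   29.7] turn deg [ 0.05 -0.   -0.04] t 51.83 w 30.0 f [-0.5 -3.6  2. ] 1.8
(14, 0, 30) -> tool shift [85.9  0.  -0.3]
```

```bash
python3 -m crank '[[[0.01,0,0,0,0,0,0.33],[0.011,0,0,0,0,0,0.33],[0.011,0,0,0,0,0,0.33],[0.011,0,0,0,0,0,0.33]]]' 25
python3 -m crank '[[[0.011,0,0,0,0,0,0.33],[0.011,0,0,0,0,0,0.33],[0.01,0,0,0,0,0,0.33]]]' 25
python3 -c "
from h import *
plan((14,0,30))"
```

```text
time_s: 52.32
position: [0.4982, 0.0819, 0.0293]
tool_rot: [2.397, 2.031, -0.001]
ft_force: [-1.9, -10.8, 6.8]
width: 0.0301
finger_force: 5.5
time_s: 52.7
position: [0.5034, 0.1135, 0.0293]
tool_rot: [2.397, 2.031, -0.001]
ft_force: [-1.0, -8.7, 8.0]
width: 0.0303
finger_force: 4.5
now rack mm [ 2.5  0.3 29.3] turn deg [-0.02  0.03 -0.05] t 52.7 w 30.3 f [-1.  -8.7  8. ] 4.5
(14, 0, 30) -> tool shift [11.5  0.3 -0.7]
```

```bash
python3 -m crank '[[[0.007,0,0,0,0,0,0.33],[0.005,0,0,0,0,0,0.33],[0,0,0,0,0,0,0.33]]]' 25
python3 -m crank '[[[-0.006,0,0,0,0,0,0.33],[0,0,-0.02,0,0,0,0.33],[0,0,-0.03,0,0,0,0.33],[0,0,-0.04,0,0,0,0.33],[-0.03,0,-0.05,0,0,0,0.33],[-0.05,0,-0.04,0,0,0,0.85],[-0.05,0,0,0,0,0,0.85],[-0.055,0,0,0,0,0,0.85],[-0.055,0,0,0,0,0,0.85],[0,0,0,0,0,0,0.85]]]' 25
python3 - <<'E'
from h import *
plan()
p,d=viewer.get_image('scene')
cv2.imwrite('pics/s6c.png',cv2.cvtColor(cv2.resize(p[150:250,150:283],(798,600),interpolation=cv2.INTER_CUBIC),cv2.COLOR_RGB2BGR))
m,A=rack();Q=(cloud('scene',d)-m)@A.T
for z in(.03,.07,.08):
    k=(d>0)&(abs(Q[...,2]-z)<.006)&(abs(Q[...,0]-.055)<.03)&(abs(Q[...,1])<.03);q=Q[k]
    f=least_squares(lambda s:np.hypot(q[:,0]-s[0],q[:,1]-s[1])-.03,[.055,0],loss='soft_l1',f_scale=.002);print('tin',z,len(q),f.x.round(4))
p,d=snap('top','t6.png');blobs(d,p,.066,.082,'top',60);blobs(d,p,.185,.215)
E
```

```text
time_s: 53.08
position: [0.5053, 0.1255, 0.0292]
tool_rot: [-2.397, -2.031, 0.001]
ft_force: [-0.9, -0.8, 2.1]
width: 0.03
finger_force: 2.2
time_s: 54.32
position: [0.4644, -0.1192, 0.2083]
tool_rot: [2.401, 2.025, -0.0]
ft_force: [-0.3, 0.3, -0.3]
width: 0.0762
finger_force: 0.0
now rack mm [-233.5    0.8  208.3] turn deg [ 0.01  0.01 -0.31] t 54.33 w 76.2 f [-0.3  0.3 -0.3] 0.0
tin 0.03 22 [0.057  0.0007]
tin 0.07 46 [ 0.0562 -0.0002]
tin 0.08 58 [0.0567 0.0005]
px[322. 295.] n63 rect c(0.550,0.129) 0.015x0.078 a0.7 circ(0.553,0.129) r0.039 z0.071 rgb[122. 121. 109.]
px[313. 341.] n64 rect c(0.467,0.143) 0.078x0.016 a70.9 circ(0.465,0.144) r0.039 z0.071 rgb[112.5 109.  103. ]
px[505. 428.] n192 rect c(0.309,-0.222) 0.030x0.057 a89.9 circ(0.309,-0.213) r0.029 z0.076 rgb[58. 33. 72.]
px[493. 192.] n290 rect c(0.725,-0.186) 0.060x0.058 a64.8 circ(0.726,-0.186) r0.036 z0.201 rgb[112. 109.  87.]
px[106. 279.] n84 rect c(0.555,0.487) 0.022x0.038 a64.6 circ(0.559,0.494) r0.019 z0.199 rgb[19. 38. 23.]
px[185. 286.] n248 rect c(0.542,0.344) 0.044x0.043 a4.2 circ(0.543,0.346) r0.024 z0.209 rgb[127.   81.5  49. ]
px[225. 294.] n247 rect c(0.531,0.276) 0.045x0.043 a86.9 circ(0.530,0.276) r0.023 z0.209 rgb[140.  85.  59.]
px[267. 301.] n93 rect c(0.520,0.207) 0.027x0.030 a1.0 circ(0.520,0.206) r0.016 z0.190 rgb[143. 139. 131.]
```

View pics/s6c.png

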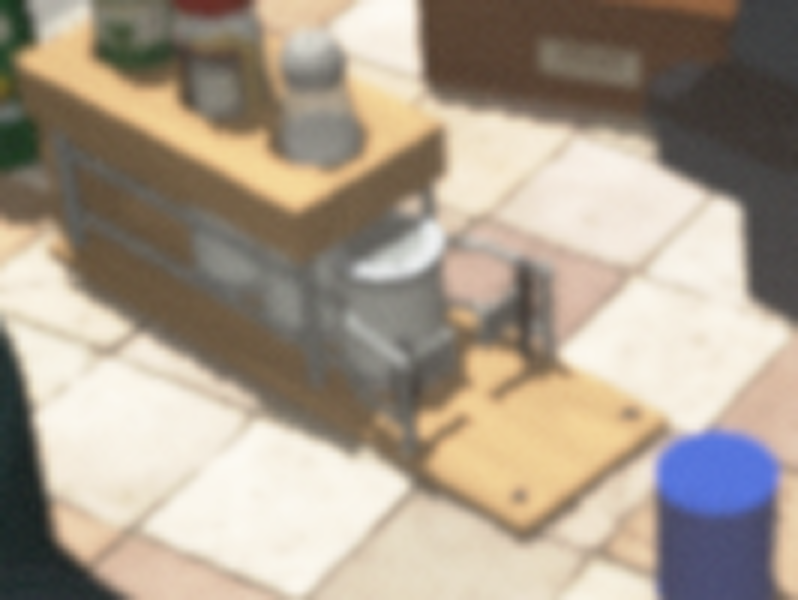

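View pics/t6.png

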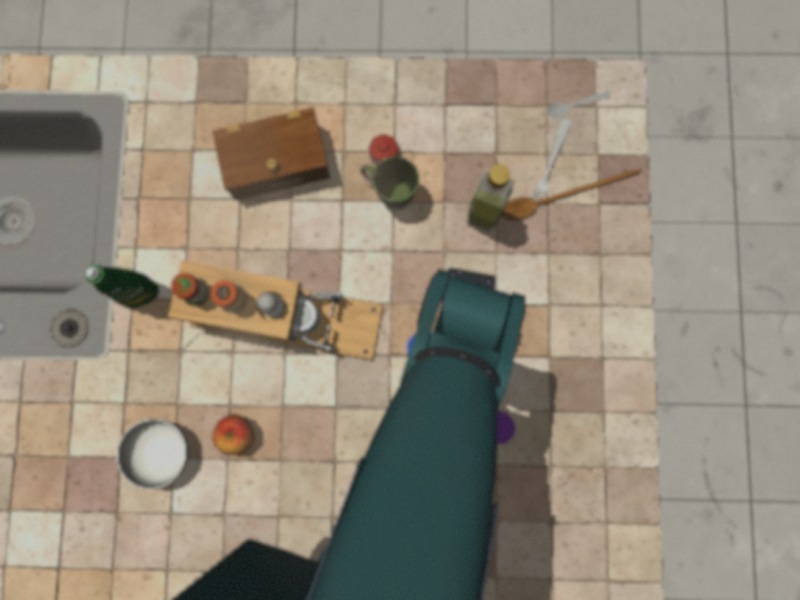

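The scene crop shows tin 3 in the lane at (395,310) with the arms shut, and the two earlier tins behind it at (290,300) and (225,260). I'll check with depth that those two are upright.

Run:
```python
from h import *
import warnings;warnings.simplefilter('ignore')
p,d=viewer.get_image('scene');p2,d2=viewer.get_image('scene');d=(d+d2)/2
m,A=rack();Q=(cloud('scene',d)-m)@A.T
for x0 in(.117,.177):
  for z in(.025,.04,.055,.07,.083):
    k=(d>0)&(abs(Q[...,2]-z)<.007)&(abs(Q[...,0]-x0)<.03)&(abs(Q[...,1])<.0315);q=Q[k]
    f=least_squares(lambda s:np.hypot(q[:,0]-s[0],q[:,1]-s[1])-.03,[x0,0],loss='soft_l1',f_scale=.002) if len(q)>5 else None
    print(x0,z,len(q),f and (f.x*1000).round(1),f and abs(f.fun).mean().round(4))
# gate arms: points in 40-58 mm height near the mouth
k=(d>0)&(abs(Q[...,2]-.05)<.008)&(abs(Q[...,0])<.02)&(abs(Q[...,1])<.04)
for s in(1,-1):
    q=Q[k&(s*Q[...,1]>.01)];print('arm',s,len(q),np.polyfit(q[:,1],q[:,0],1).round(3))
q=cv2.resize(p[170:225,160:225],(780,590),interpolation=cv2.INTER_CUBIC);q=np.clip(q.astype(float)*1.6,0,255).astype(np.uint8)
cv2.imwrite('pics/lane.png',cv2.cvtColor(q,cv2.COLOR_RGB2BGR))
```

```text
0.117 0.025 23 [115.9  -0.3] 0.0009
0.117 0.04 29 [115.8   0.6] 0.0009
0.117 0.055 20 [117.1   0.6] 0.0011
0.117 0.07 14 [1.159e+02 1.000e-01] 0.0009
0.117 0.083 0 None None
0.177 0.025 34 [175.5  -5.2] 0.0012
0.177 0.04 27 [175.6  -5. ] 0.0012
0.177 0.055 13 [175.5  -4.9] 0.0009
0.177 0.07 2 None None
0.177 0.083 0 None None
arm 1 24 [ 0.053 -0.001]
arm -1 31 [0.044 0.002]
```

View pics/lane.png

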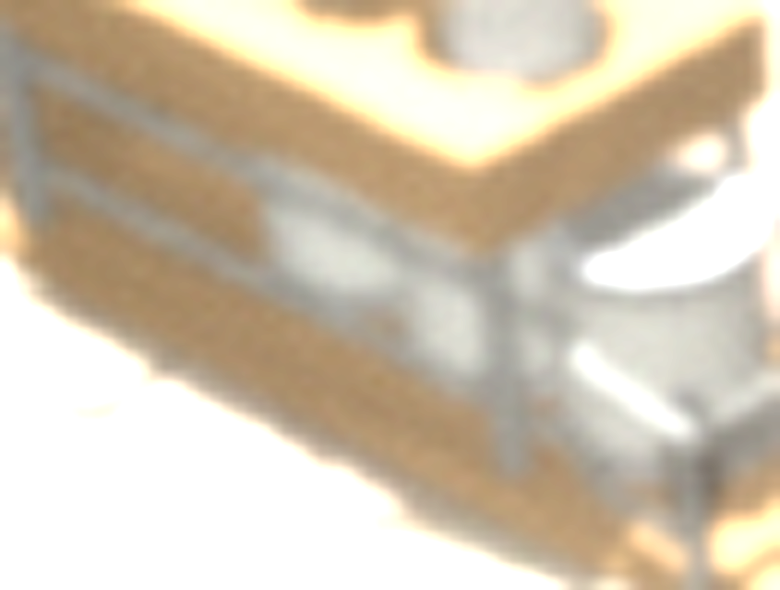

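The first two tins stand upright at about x = 116 and 176 mm, and the arms read about 0.05 rad, so I'm handing in.

```bash
python3 -c "
from bench import order
print(order.close_job())"
```

```text
the job is handed in; nothing more can be done
None
```

I handed the job in at about 55 s on the robot's clock: the shaker and both jars stand in their own wells, all three tins present are upright in the lane, and both gate arms are shut; the hand-in returned no verdict.

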